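Fit the notched slicer blade from the slanted rack

ROBOT

A 6-joint arm with a two-finger parallel gripper is mounted at the origin on a cart in front of the work surface, level with it; the furniture and walls round the work are solid. World frame = base frame: x ahead of the robot, y to its left, z up, the work surface at z = 0. Lengths are in mm, angles in rad, forces in N, time in s.
With the tool pointing down it reaches from about 250 to 850 mm from the base axis. Payload 12.5 kg.
Tool frame: the origin (TCP) lies between the finger pads; the fingertips stand 19 mm ahead of it and the grasp point (between the pads) is the TCP; z points along the fingers, y is the direction in which the jaws open and shut (so a half turn about z gives the same grasp; the last joint's range is limited). The gripper opens to 93 mm and grips with 3 to 60 N. Pads are 15 mm wide; open, the fingers measure 128 mm over their backs; the gripper's body (75 mm by 188 mm) begins 65 mm behind the grasp point.
Start: joints at [-1.309, 0.351, 1.652, -0, 1.139, -0.085], TCP at [186.958, -517.234, 237.633] pointing down, gripper open.
Joint ranges: [-2.75, 2.75], [-0.79, 2.1], [0.01, 2.65], [-1.57, 4.71], [0.07, 3.14], [-2.87, 2.87]. Speed limits (rad/s): [2.22, 2.22, 2.79, 3.14, 3.14, 3.14].

INTERFACE

Orientations are given as a unit quaternion [w, x, y, z].
In Python, from rig import arm gives the robot as it stands. The module is installed in compiled form; this text tells all that it offers.
- The arm moves only by the tool move_arm, never from a script. Its argument "moves" is a list of rows, each an object with "offset": the shift along the tool's x, y, z in mm, a list of three; "delta_rot": the turn, a rotation vector about the tool's x, y, z in degrees, a list of three; "grip": the opening in per cent of the stroke, from 0 (shut) to 100 (fully open). In form: [{"offset": [x, y, z], "delta_rot": [rx, ry, rz], "grip": grip}, ...]. A call has 1 to 12 rows; each row is the pose to reach, as a shift and turn from the pose commanded when the call began, along the tool's axes at that moment; what a row does not reach only later rows make up. A row lasts 1/12 s, in which the tool goes at most 41.7 mm and 7.16 degrees, less where a joint would pass 70% of its speed; a pose out of reach is approached as far as the arm can. A call with a gripper value outside its range is refused whole. The fingers move at their own pace and stop on an object; the grip force is fixed at half the most. Time passes only in rows, so rows that repeat a pose let the fingers close. It gives the time, the measured TCP pose, the force and the opening at its end, in the units of the state.
- arm.get_state(): the state, without advancing time (a new reading comes with each control period).
- arm.get_image(name): name is "scene" or "top"; returns a dict with "image" (384x512x3 uint8, red, green, blue), "fx", "fy", "cx", "cy" (pixels), "eye" and "rotation" of the camera in the world. Camera axes: x right, y up, looking along -z (the intrinsics and any distortion apply to the point x, -y, -z); pixel columns grow to the right and rows downward; lengths in mm; the calibration is good to about 2 mm. A picture is of the moment at which its call begins. There is no depth.
- arm.finish_job(): hands the job in, once; it reports no verdict.
The state is a dict: "time": time; "q": joint angles; "qd": joint speeds; "effort": joint torques, N m; "tcp_pos": TCP position; "tcp_rot": TCP orientation; "force": force on the tool from outside, world axes, zero at the start; "moment": the same for the moment, N m; "gripper_width": finger opening in mm.
Only numpy, scipy, OpenCV 4.12 (cv2) and the standard library are available. Lean on these libraries where they do the work, as an engineer would, in place of code of your own. Each camera call takes 0.05 s, during which the arm holds its last target.

TASK

Pull the longer blade, the one with a notch in its upper end, out of its pocket in the slanted steel rack and lay it flat in the white slicer bed with its notch over the locating pin. Then slide it along gently until you feel the bottom of the notch butt against the pin, and let go of it there. Leave the shorter blade in its pocket and do not force anything.

Things in the scene. Friction and masses are not known exactly. Their poses are not given: they have to be found in the camera images.
- notched_blade_grip (a point): Middle of the black grip fin of the longer blade. The fin stands on the blade's upper face: 50 mm long (x), 12 mm thick (y), rising 34 mm above the face; this point is 17 mm above that face, 21 mm above the underside. Blade axes: x along its length toward the notched end, y across it, z out of the face that bears the fin.
- notched_blade: The longer blade, loose: steel plate 170 x 56 x 4 mm, 0.08 to 0.17 kg. Origin on its underside, 21 mm under the fin's middle, half-way along. Blade axes. At the start x points 50 degrees above level (it leans 40 degrees from upright, top away from the robot, foot in the pocket) and the fin faces the robot.
- notched_blade_foot (a point): Middle of the plain foot end of the longer blade, down in the pocket at the start; 85 mm from the body's origin toward -x, half-way through the thickness. Blade axes.
- notch (a point): Point of the longer blade where the pin's foot comes when the blade is home: on its underside and centre line, 72.5 mm from its origin toward +x. The notch is 10 mm wide, 16 mm deep, open at the blade's +x end; its straight bottom is 3.5 mm nearer the fin than this point. Blade axes.
- blade_rack: Fixed steel rack, 202 mm wide (y), 130 mm deep; origin at the centre of its underside. Its back slopes 50 degrees above level, rising to +x. Two open-topped pockets 110 mm apart along y; either may hold either blade. Each is 61 mm wide or a little more, 7.5 mm front to back, 50 mm deep along the slope, its floor 22 mm above the table. A blade comes out along its own x.
- plain_blade_grip (a point): Middle of the fin of the shorter blade, which stays in its pocket: same width and fin, but only 140 mm long (55 mm from here to its top) and its top end is straight, with no notch. Axes as for the longer blade.
- slicer_bed: Fixed white slicer bed, 200 mm long (x), 84 mm wide (y), looped handle at its -x end; origin at the centre of its underside. Flat floor 18 mm above the table, between side rails 64 mm apart that rise 8 mm above it from x -90 to +50 mm. When fitted, the blade's x points along bed x, its fin up.
- pin: The locating pin, fixed in the bed. Origin at its foot: foot of the bed's only pin, at floor height on the centre line, 75 mm from the bed's origin toward +x. The pin is 7 mm thick, 12 mm tall above the floor, with a tapered top. Sliding the blade toward bed +x brings the bottom of its notch against the pin. Bed axes.

How it is judged:
By the outcome, as a careful person would: the job done as asked, in the order asked, and still so for the second after the job is handed in, with the robot touching nothing.
It also fails if it takes over 45 s, if anything falls off the work surface, if the arm or the gripper's body presses on something with over 40 N, if the wrist force passes 120 N, or if a joint passes its speed limit or range.

## Working session

There is one attempt and no reset: what is moved stays moved. The work goes in short steps, Python scripts to look and compute and a tool call to move; the robot and the scene stay as the last step left them, time stands still between calls to the robot, and variables do not carry over. Pictures are saved under pics/ and viewed, and the job is handed in when it is done.

Besides the shell and the picture viewer there is one more tool, called after ">>>" as name(argument=value, ...), one argument or row to a line, values as JSON. move_arm: Moves the arm, as the interface text tells. Its arguments: {"type":"object","properties":{"moves":{"type":"array","items":{"type":"object","properties":{"offset":{"type":"array","items":{"type":"number"}},"delta_rot":{"type":"array","items":{"type":"number"}},"grip":{"type":"number"}}}}},"required":["moves"]}

```bash
mkdir -p pics
cat > h.py <<'E'
import numpy as np, cv2
from rig import arm
def snap(name,fn):
    d=arm.get_image(name); cv2.imwrite('pics/'+fn+'.png',cv2.cvtColor(np.asarray(d['image']),cv2.COLOR_RGB2BGR))
    np.save('pics/'+fn+'.npy',d,allow_pickle=True); return d
def load(fn): return np.load('pics/'+fn+'.npy',allow_pickle=True).item()
def ray(d,u,v):
    R=np.array(d['rotation']).reshape(3,3) if np.size(d['rotation'])==9 else None
    if R is None:
        from scipy.spatial.transform import Rotation as Ro
        q=d['rotation']; R=Ro.from_quat([q[1],q[2],q[3],q[0]]).as_matrix()
    p=np.array([(u-d['cx'])/d['fx'],-(v-d['cy'])/d['fy'],-1.]); r=R@p
    return np.array(d['eye']),r/np.linalg.norm(r)
def onz(d,u,v,z):
    e,r=ray(d,u,v); return e+r*(z-e[2])/r[2]
def tri(d1,p1,d2,p2):
    e1,r1=ray(d1,*p1);e2,r2=ray(d2,*p2)
    s=np.linalg.lstsq(np.c_[r1,-r2],e2-e1,rcond=None)[0]
    a=e1+s[0]*r1;b=e2+s[1]*r2
    return (a+b)/2,np.linalg.norm(a-b)
E
python3 - <<'E'
from h import *
for n in('scene','top'):
    d=snap(n,n+'0'); print({k:v for k,v in d.items() if k!='image'})
print(arm.get_state())
E
```

```text
{'fx': 460.1556621357293, 'fy': 460.1556621357293, 'cx': 256.0907862756072, 'cy': 194.0397211836651, 'eye': array([ 21.69963441, 535.20090289, 617.32134273]), 'rotation': array([-0.36698346, -0.19418349,  0.41459349,  0.80977043])}
{'fx': 470.74529457439365, 'fy': 470.74529457439365, 'cx': 255.74704937947632, 'cy': 189.14120259097808, 'eye': array([468.92370191,  61.30705685, 987.43561268]), 'rotation': array([-0.70548935, -0.04883893,  0.0181338 ,  0.70680315])}
{'time': 0.1, 'q': array([-1.30857666e+00,  3.51147066e-01,  1.65232815e+00,  2.11787101e-05,
        1.13911950e+00, -8.45855981e-02]), 'qd': array([ 0.0002225 , -0.00228674, -0.00197051,  0.00198921, -0.00015322,
        0.00093234]), 'effort': array([ 5.67718362e-04, -4.98030102e+01, -2.85704881e+01,  7.00045167e-02,
        2.38860038e-02, -6.19730417e-05]), 'tcp_pos': array([ 186.90555557, -516.9701769 ,  237.18672949]), 'tcp_rot': array([-4.99909787e-04,  9.85004039e-01,  1.72530554e-01, -3.48638483e-05]), 'force': array([ 0.2215783 ,  0.24058732, -0.00379485]), 'moment': array([-0.02826592,  0.04815598,  0.03846582]), 'gripper_width': 92.71166782614665}
```

View pics/scene0.png

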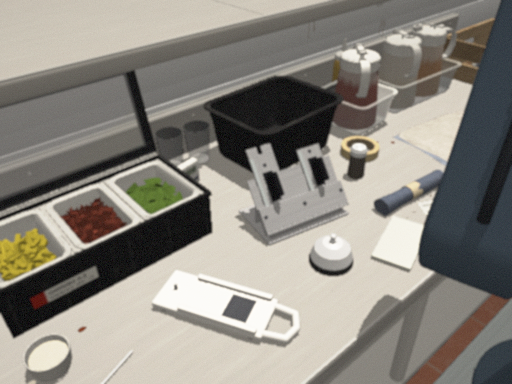

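View pics/top0.png

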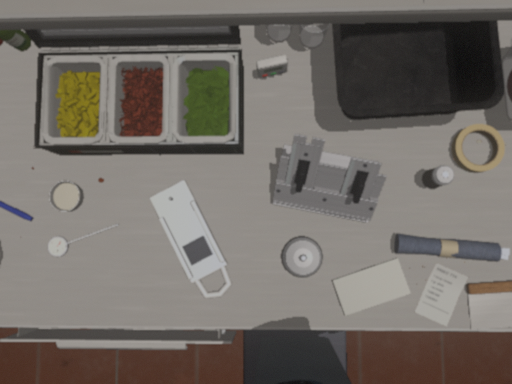

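The scene view shows the rack near (297,190), with two black fins at (272,185) and (318,165). The bed is near (228,303). The top view shows the rack near (328,182) and the bed near (190,235), with its pin near (170,199). I'll zoom in.

Run:
```python
from h import *
a=cv2.imread('pics/top0.png'); b=cv2.imread('pics/scene0.png')
def crop(im,x,y,w,h,s,fn):
    cv2.imwrite('pics/'+fn+'.png',cv2.resize(im[y:y+h,x:x+w],None,fx=s,fy=s,interpolation=cv2.INTER_CUBIC))
crop(a,265,125,130,100,6,'t_rack')
crop(b,235,130,130,120,5,'s_rack')
crop(a,140,170,100,135,4.4,'t_bed')
crop(b,140,260,170,90,4.7,'s_bed')
```

```text
(no output)
```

View pics/t_rack.png

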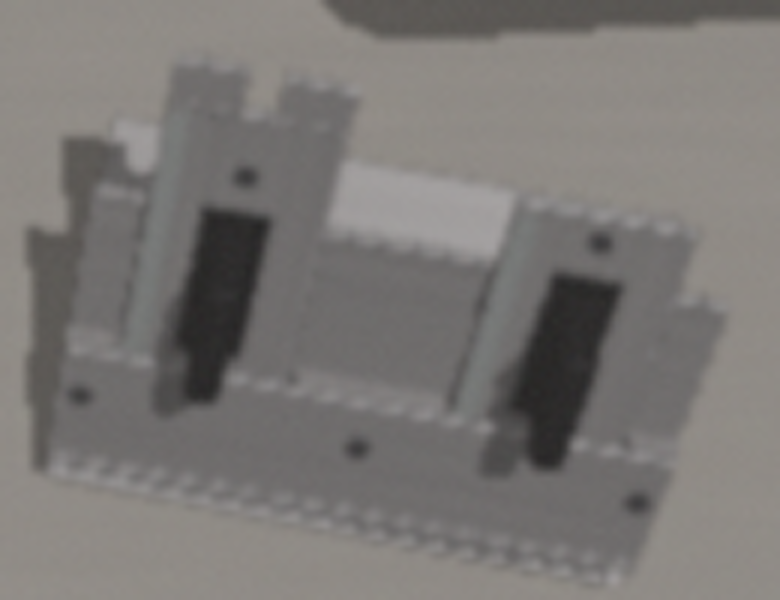

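View pics/s_rack.png

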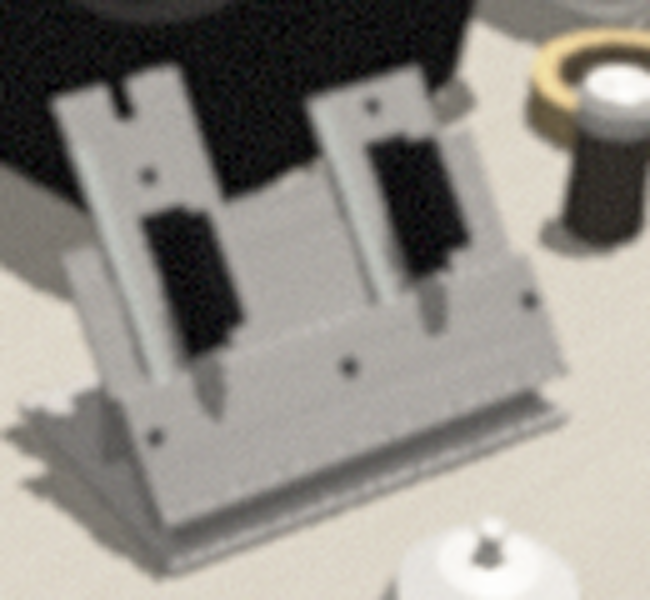

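View pics/t_bed.png

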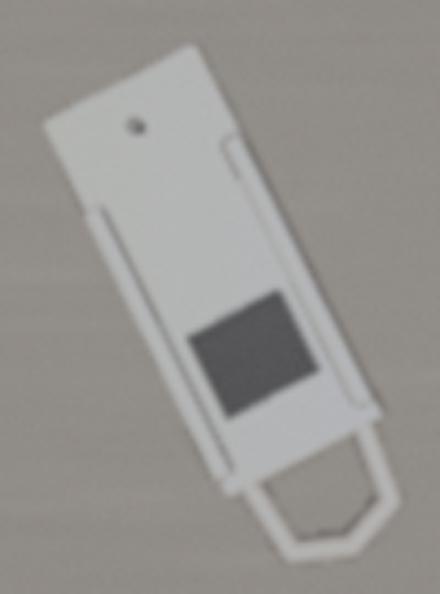

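View pics/s_bed.png

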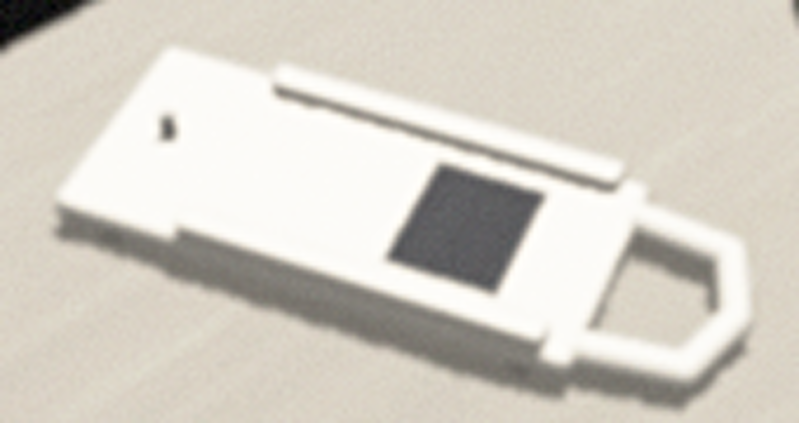

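```bash
cat > m.py <<'E'
from h import *
T=load('top0');S=load('scene0')
def tr(x,y): return ((x+.5)/6-.5+265,(y+.5)/6-.5+125)
def sr(x,y): return ((x+.5)/5-.5+235,(y+.5)/5-.5+130)
def tb(x,y): return ((x+.5)/4.4-.5+140,(y+.5)/4.4-.5+170)
def sb(x,y): return ((x+.5)/4.7-.5+140,(y+.5)/4.7-.5+260)
E
python3 - <<'E'
from m import *
np.set_printoptions(precision=1,suppress=True)
P={}
for n,t,s in [('topL',(172,68),(52,100)),('topR',(357,94),(180,66)),('notchbot',(262,120),(123,117)),('hole',(245,176),(148,176)),
 ('plainhole',(600,243),(372,105)),('pTopL',(517,200),(306,100)),('pTopR',(690,230),(418,66)),
 ('rh1',(80,395),(155,437)),('rh2',(357,448),(348,367)),('rh3',(637,503),(530,299)),
 ('finTopL',(205,211),(147,216)),('finTopR',(270,218),(203,208)),('finBotR',(215,400),(240,322)),('finBotL',(188,397),(195,357))]:
    p,e=tri(T,tr(*t),S,sr(*s)); P[n]=p; print(n,p,'miss %.1f'%e)
p,e=tri(T,tb(135,128),S,sb(167,128));print('pin',p,e)
print('pin top z24',onz(T,*tb(135,127),24))
for n,c in [('A',(193,45)),('B',(45,123)),('C',(380,413)),('D',(230,490))]: print(n,onz(T,*tb(*c),18))
for n,c in [('A',(172,47)),('B',(58,198)),('railR0',(280,88)),('dark1',(441,165)),('d2',(545,193)),('d3',(497,292)),('d4',(388,258))]: print('s',n,onz(S,*sb(*c),18))
for n,c in [('d1',(282,290)),('d2',(320,370)),('d3',(228,417)),('d4',(187,338))]: print('t',n,onz(T,*tb(*c),18))
E
```

```text
topL [643.8  30.6 155.4] miss 0.8
topR [633.9 -26.1 154.1] miss 4.4
notchbot [630.7   3.6 142.6] miss 2.0
hole [615.6   6.2 122.8] miss 2.0
plainhole [ 593.9 -101.8  123.4] miss 2.2
pTopL [606.6 -75.4 130.6] miss 1.1
pTopR [ 595.2 -128.5  131.8] miss 5.6
rh1 [554.6  57.   50.6] miss 2.1
rh2 [536.8 -34.3  49.7] miss 1.7
rh3 [ 518.  -125.6   51.2] miss 2.4
finTopL [605.5  17.3 113.2] miss 4.3
finTopR [601.3  -5.3 109.7] miss 10.7
finBotR [550.   14.9  88.9] miss 0.2
finBotL [555.9  26.4  73.8] miss 9.9
pin [541.2 280.4  20.9] 1.3626282754148489
pin top z24 [541.9 280.3  24. ]
A [581.3 254.6  18. ]
B [544.4 324.8  18. ]
C [408.7 164.4  18. ]
D [373.  234.2  18. ]
s A [577.9 254.1  18. ]
s B [540.5 326.8  18. ]
s railR0 [532.  235.3  18. ]
s dark1 [461.3 213.5  18. ]
s d2 [426.1 193.7  18. ]
s d3 [403.6 235.   18. ]
s d4 [440.1 254.1  18. ]
t d1 [465.5 210.8  18. ]
t d2 [428.4 192.6  18. ]
t d3 [406.6 235.5  18. ]
t d4 [443.2 255.4  18. ]
```

```bash
cat >> m.py <<'E'
def proj(d,p):
    from scipy.spatial.transform import Rotation as Ro
    q=d['rotation'];R=Ro.from_quat([q[1],q[2],q[3],q[0]]).as_matrix()
    c=R.T@(np.array(p)-d['eye']); return np.array([d['cx']+d['fx']*c[0]/-c[2],d['cy']-d['fy']*c[1]/-c[2]])
def bladeaxes(yaw,el=50):
    y,e=np.radians([yaw,el]);d=np.array([np.cos(y),np.sin(y),0]);z=np.array([0,0,1.])
    bx=d*np.cos(e)+z*np.sin(e);bz=-d*np.sin(e)+z*np.cos(e);return np.c_[bx,np.cross(bz,bx),bz]
E
python3 - <<'E'
from m import *
B=bladeaxes(-10.8); O=np.array([586.2,12.2,89.7])-4*B[:,2]
print(B,O)
for fn,d in(('top',T),('scene',S)):
    im=cv2.resize(cv2.imread(f'pics/{fn}0.png'),None,fx=6,fy=6,interpolation=cv2.INTER_CUBIC)
    def pt(l): 
        u=proj(d,O+B@np.array(l,float)); return tuple(int(round(t)) for t in ((u+.5)*6-.5))
    for l in [(85,28,4),(85,-28,4),(69,0,4),(0,28,4),(0,-28,4)]: cv2.circle(im,pt(l),4,(0,0,255),-1)
    for l in [(a,b,c) for a in(25,-25) for b in(6,-6) for c in(4,38)]: cv2.circle(im,pt(l),4,(0,255,0),-1)
    c=pt((0,0,20)); cv2.imwrite(f'pics/ov_{fn}.png',im[c[1]-300:c[1]+300,c[0]-350:c[0]+350])
# bed edges
for nm,d in(('top',T),('scene',S)):
    im=np.asarray(d['image']).astype(int)
    print(nm, im[235,190] , im[300,215])
E
```

```text
[[ 0.63140207  0.18738131 -0.75247569]
 [-0.12044639  0.98228725  0.14354241]
 [ 0.76604444  0.          0.64278761]] [589.20990276  11.62583034  87.12884956]
top [179 181 181] [144 140 135]
scene [18  5 14] [252 251 248]
```

View pics/ov_top.png

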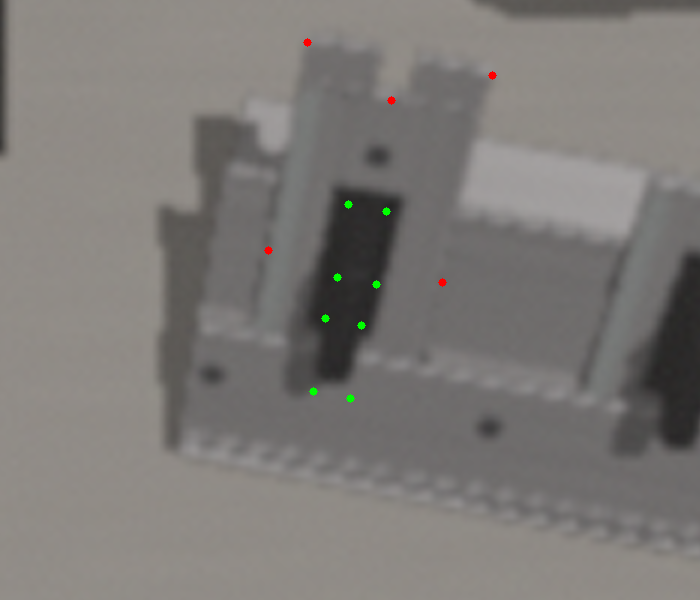

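View pics/ov_scene.png

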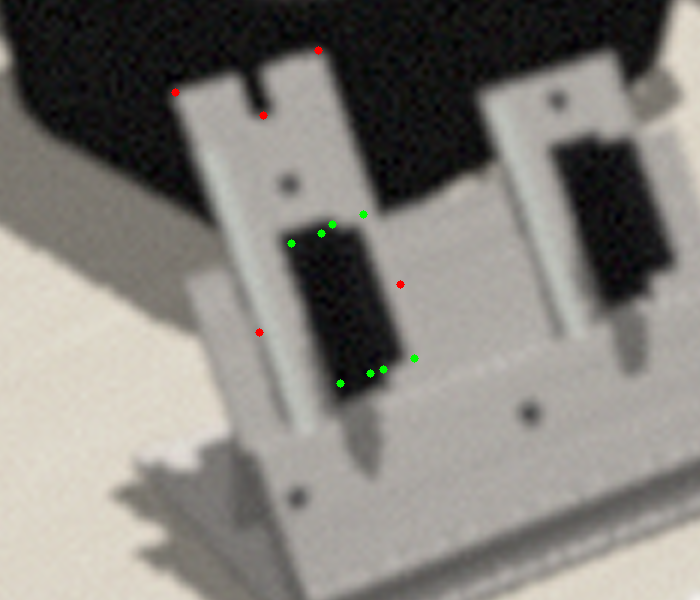

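Run:
```python
from m import *
a=np.asarray(T['image'])[145:200,280:325]; b=np.asarray(S['image'])[165:210,255:300]
f=lambda x:cv2.resize(cv2.cvtColor((np.clip((x/255.)/0.6,0,1)**.5*255).astype(np.uint8),cv2.COLOR_RGB2BGR),(390,540),interpolation=cv2.INTER_NEAREST)
cv2.imwrite('pics/fins.png',np.hstack([f(a),f(b)]))
```

```text
(no output)
```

View pics/fins.png

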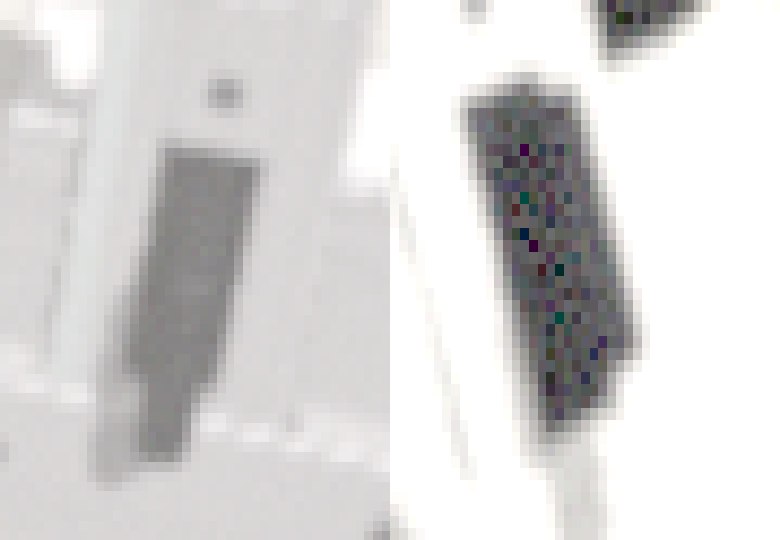

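```bash
cat >> m.py <<'E'
from scipy.spatial.transform import Rotation as Ro
def Rq(q): return Ro.from_quat([q[1],q[2],q[3],q[0]]).as_matrix()
def rel(p,R,st=None):
    st=st or arm.get_state(); C=Rq(st['tcp_rot'])
    return np.round(C.T@(np.array(p)-st['tcp_pos']),1),np.round(Ro.from_matrix(C.T@R).as_rotvec(degrees=True),1)
def toolR(B): return np.c_[B[:,0],-B[:,1],-B[:,2]]
def show():
    s=arm.get_state();np.set_printoptions(precision=2,suppress=True)
    print(s['time'],s['q'],s['tcp_pos'],s['force'],s['moment'],s['gripper_width'])
    print(Rq(s['tcp_rot'])); return s
E
python3 - <<'E'
from m import *
show()
B=bladeaxes(-10.8); G=np.array([589.2,11.6,87.1])+29*B[:,2]
print(G, G+80*B[:,2])
print(rel([420,-60,260],toolR(bladeaxes(-10.8,20))))
print(rel([420,-60,260],toolR(B)))
E
```

```text
0.1 [-1.31  0.35  1.65  0.    1.14 -0.08] [ 186.91 -516.97  237.19] [ 0.22  0.24 -0.  ] [-0.03  0.05  0.04] 92.71166782614665
[[ 0.94  0.34 -0.  ]
 [ 0.34 -0.94  0.  ]
 [ 0.   -0.   -1.  ]]
[567.38  15.76 105.74] [507.18  27.25 157.16]
(array([ 374.5, -350.6,  -22.4]), array([-5.4, 19.5, 30.3]))
(array([ 374.5, -350.6,  -22.4]), array([-13.4,  48.8,  28.7]))
```

>>> move_arm(
  moves=[
    {"offset": [20, -18, -2], "delta_rot": [-0.7, 2.4, 1.4], "grip": 65},
    {"offset": [50, -47, -3], "delta_rot": [-2, 7, 4], "grip": 65},
    {"offset": [80, -75, -5], "delta_rot": [-3, 11, 6.5], "grip": 65},
    {"offset": [110, -103, -7], "delta_rot": [-4.2, 15, 9], "grip": 65},
    {"offset": [140, -131, -9], "delta_rot": [-5.3, 19.5, 11.5], "grip": 65},
    {"offset": [170, -159, -11], "delta_rot": [-6.4, 23.5, 14], "grip": 65},
    {"offset": [200, -187, -13], "delta_rot": [-7.6, 28, 16.5], "grip": 65},
    {"offset": [230, -215, -15], "delta_rot": [-8.7, 32, 19], "grip": 65},
    {"offset": [260, -243, -17], "delta_rot": [-9.9, 36, 21.5], "grip": 65},
    {"offset": [290, -271, -19], "delta_rot": [-11, 40.5, 24], "grip": 65},
    {"offset": [320, -299, -20], "delta_rot": [-12.2, 45, 26.5], "grip": 65},
    {"offset": [345, -322, -21], "delta_rot": [-13.4, 48.8, 28.7], "grip": 65},
  ],
)

```text
time: 1.1
tcp_pos: [396.1, -111.8, 259.9]
tcp_rot: [0.037, 0.908, -0.073, 0.41]
force: [1.1, 0.1, 0.6]
gripper_width: 60.5
```

Run:
```python
from m import *
show()
B=bladeaxes(-10.8); G=np.array([589.2,11.6,87.1])+29*B[:,2]
print(rel(G+90*B[:,2],toolR(B)))
```

```text
1.1 [-0.58 -0.21  2.46  1.28  0.32  0.01] [ 396.1  -111.81  259.86] [1.1  0.09 0.62] [ 0.06  0.29 -0.03] 60.50771871369251
[[ 0.65 -0.16  0.74]
 [-0.1  -0.99 -0.13]
 [ 0.75  0.01 -0.66]]
(array([ -18.9, -156.3,  122.3]), array([-0.8,  1.4,  1.3]))
```

>>> move_arm(
  moves=[
    {"offset": [-1, -10, 8], "delta_rot": [0, 0.1, 0.1], "grip": 65},
    {"offset": [-4, -30, 24], "delta_rot": [-0.2, 0.3, 0.3], "grip": 65},
    {"offset": [-7, -55, 43], "delta_rot": [-0.3, 0.5, 0.5], "grip": 65},
    {"offset": [-10, -80, 63], "delta_rot": [-0.4, 0.7, 0.7], "grip": 65},
    {"offset": [-13, -105, 82], "delta_rot": [-0.5, 0.9, 0.9], "grip": 65},
    {"offset": [-16, -130, 102], "delta_rot": [-0.7, 1.2, 1.1], "grip": 65},
    {"offset": [-18, -148, 116], "delta_rot": [-0.8, 1.4, 1.3], "grip": 65},
    {"offset": [-18.9, -156.3, 122.3], "delta_rot": [-0.8, 1.4, 1.3], "grip": 65},
    {"offset": [-18.9, -156.3, 122.3], "delta_rot": [-0.8, 1.4, 1.3], "grip": 65},
    {"offset": [-18.9, -156.3, 122.3], "delta_rot": [-0.8, 1.4, 1.3], "grip": 65},
  ],
)

```text
time: 1.93
tcp_pos: [465.3, -37.4, 221.1]
tcp_rot: [0.032, 0.897, -0.08, 0.433]
force: [0.4, 1.5, 0.4]
gripper_width: 60.3
```

Run:
```python
from m import *
show()
B=bladeaxes(-10.8); G=np.array([589.2,11.6,87.1])+29*B[:,2]
print(rel(G+90*B[:,2],toolR(B)))
print(rel(G,toolR(B)))
snap('scene','scene1');d=snap('top','top1')
for n,c in(('scene',(270,190)),('top',(300,175))):
    im=cv2.imread(f'pics/{n}1.png'); cv2.imwrite(f'pics/z_{n}1.png',cv2.resize(im[c[1]-75:c[1]+75,c[0]-100:c[0]+100],None,fx=4,fy=4,interpolation=cv2.INTER_CUBIC))
```

```text
1.9333 [-0.19  0.03  2.42  3.03  0.21 -1.46] [465.25 -37.41 221.12] [0.44 1.53 0.45] [ 0.11  0.32 -0.01] 60.302405305766506
[[ 0.61 -0.17  0.77]
 [-0.12 -0.99 -0.13]
 [ 0.78 -0.01 -0.62]]
(array([-31.5, -70.4,  54. ]), array([-1.1, -1.4,  0.1]))
(array([-33.8, -68.6, 144. ]), array([-1.1, -1.4,  0.1]))
```

View pics/z_scene1.png

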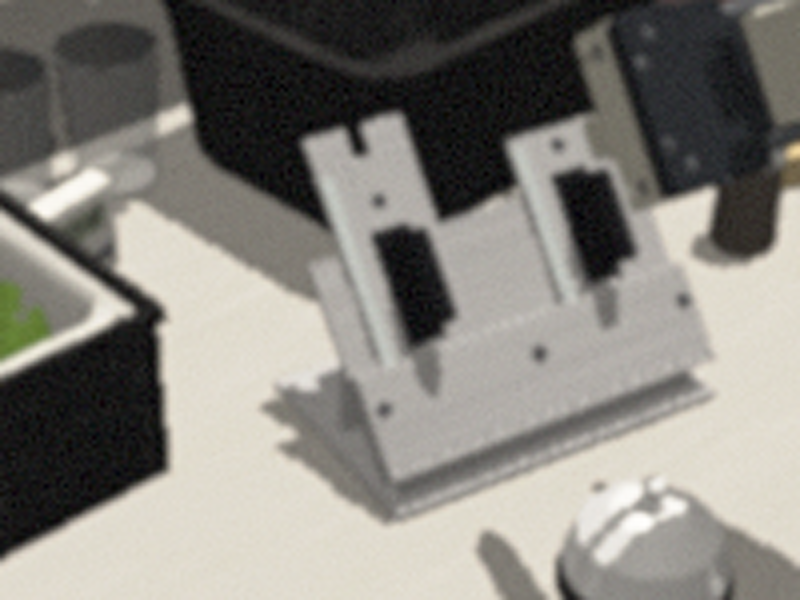

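View pics/z_top1.png

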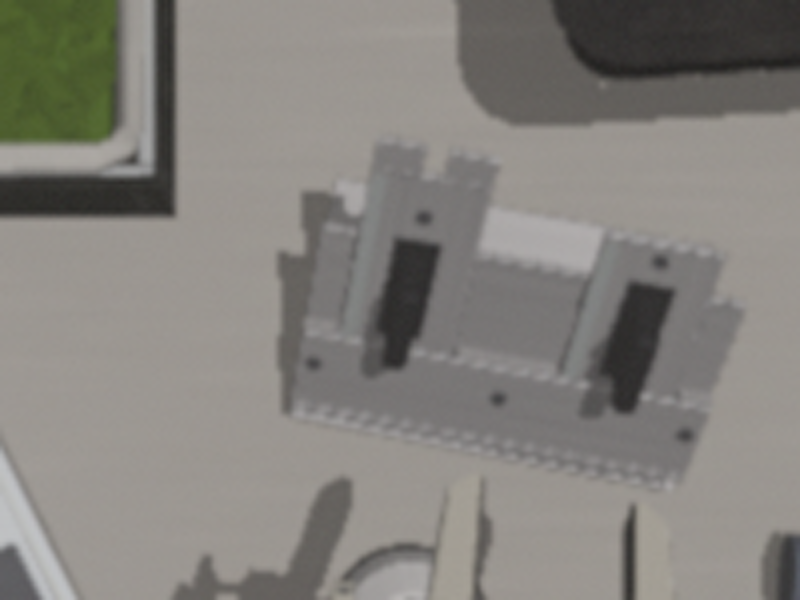

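The pictures show the gripper's fingers coming in from the lower right, with the blade untouched. The wrist turned through a near-singular stretch and lagged behind. I'll carry on to the pre-grasp.

>>> move_arm(
  moves=[
    {"offset": [-5, -12, 9], "delta_rot": [-0.2, -0.2, 0], "grip": 65},
    {"offset": [-11, -25, 19], "delta_rot": [-0.4, -0.5, 0], "grip": 65},
    {"offset": [-18, -40, 31], "delta_rot": [-0.6, -0.8, 0], "grip": 65},
    {"offset": [-25, -56, 43], "delta_rot": [-0.9, -1.1, 0.1], "grip": 65},
    {"offset": [-31.5, -70.4, 54], "delta_rot": [-1.1, -1.4, 0.1], "grip": 65},
    {"offset": [-31.5, -70.4, 54], "delta_rot": [-1.1, -1.4, 0.1], "grip": 65},
    {"offset": [-31.5, -70.4, 54], "delta_rot": [-1.1, -1.4, 0.1], "grip": 65},
    {"offset": [-31.5, -70.4, 54], "delta_rot": [-1.1, -1.4, 0.1], "grip": 65},
  ],
)

```text
time: 2.7
tcp_pos: [499.4, 28.2, 164.5]
tcp_rot: [0.039, 0.902, -0.084, 0.422]
force: [0.2, -0.2, -0.1]
gripper_width: 60.4
```

Run:
```python
from m import *
show()
B=bladeaxes(-10.8); G=np.array([589.2,11.6,87.1])+29*B[:,2]
print(rel(G+90*B[:,2],toolR(B)))
print(rel(G,toolR(B)))
```

```text
2.7 [ 0.06  0.26  2.36  3.66  0.38 -1.9 ] [499.44  28.21 164.5 ] [ 0.22 -0.21 -0.07] [ 0.13  0.38 -0.02] 60.435457222422144
[[ 0.63 -0.19  0.75]
 [-0.12 -0.98 -0.14]
 [ 0.77 -0.   -0.64]]
(array([-0.6, -0.5,  0.7]), array([-0.1, -0.1,  0. ]))
(array([-0.8, -0.3, 90.7]), array([-0.1, -0.1,  0. ]))
```

>>> move_arm(
  moves=[
    {"offset": [0, 0, 5], "delta_rot": [0, 0, 0], "grip": 50},
    {"offset": [-0.2, 0, 16], "delta_rot": [0, 0, 0], "grip": 50},
    {"offset": [-0.4, -0.1, 30], "delta_rot": [0, 0, 0], "grip": 50},
    {"offset": [-0.5, -0.2, 44], "delta_rot": [0, 0, 0], "grip": 50},
    {"offset": [-0.6, -0.3, 56], "delta_rot": [0, 0, 0], "grip": 50},
    {"offset": [-0.7, -0.3, 66], "delta_rot": [0, 0, 0], "grip": 50},
    {"offset": [-0.8, -0.3, 74], "delta_rot": [0, 0, 0], "grip": 50},
    {"offset": [-0.8, -0.3, 80], "delta_rot": [0, 0, 0], "grip": 50},
    {"offset": [-0.8, -0.3, 82], "delta_rot": [0, 0, 0], "grip": 50},
    {"offset": [-0.8, -0.3, 82], "delta_rot": [0, 0, 0], "grip": 50},
  ],
)

```text
time: 3.53
tcp_pos: [561.0, 17.0, 110.6]
tcp_rot: [0.039, 0.902, -0.085, 0.421]
force: [0.6, -0.1, -0.8]
gripper_width: 46.5
```

Run:
```python
from m import *
show()
B=bladeaxes(-10.8); G=np.array([589.2,11.6,87.1])+29*B[:,2]
print(rel(G,toolR(B)))
snap('scene','scene2');d=snap('top','top2')
for n,c in(('scene',(270,190)),('top',(300,175))):
    im=cv2.imread(f'pics/{n}2.png'); cv2.imwrite(f'pics/z_{n}2.png',cv2.resize(im[c[1]-75:c[1]+75,c[0]-100:c[0]+100],None,fx=4,fy=4,interpolation=cv2.INTER_CUBIC))
```

```text
3.5333 [ 0.02  0.48  2.24  3.5   0.46 -1.76] [560.99  16.96 110.64] [ 0.62 -0.14 -0.8 ] [0.11 0.35 0.05] 46.484681248007874
[[ 0.63 -0.19  0.75]
 [-0.12 -0.98 -0.14]
 [ 0.77 -0.   -0.64]]
(array([ 0.4, -0. ,  8.1]), array([-0.1, -0.1,  0. ]))
```

View pics/z_scene2.png

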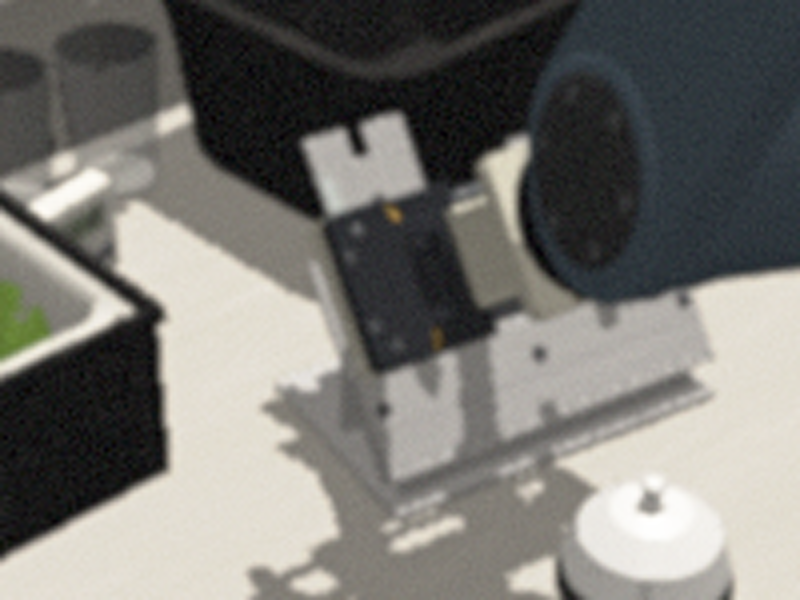

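View pics/z_top2.png

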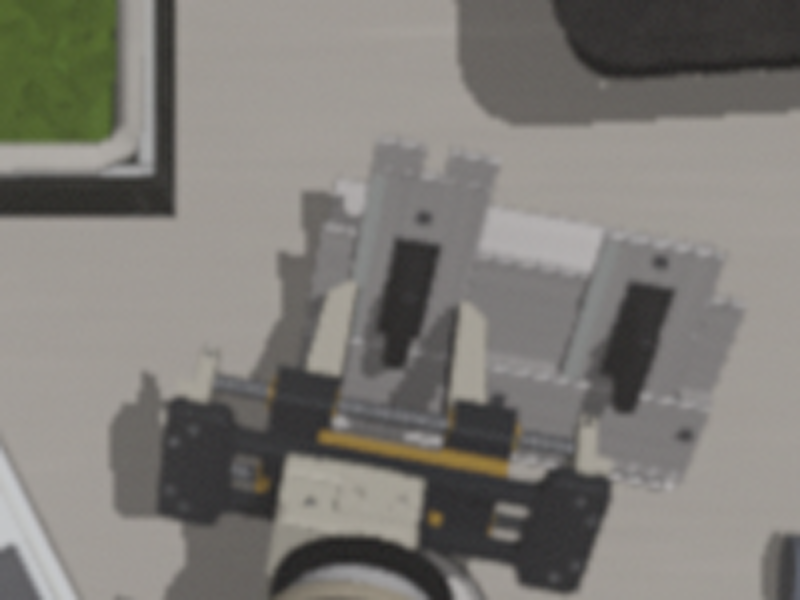

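In the top view the fin (397,350) sits centrally between the fingers (inner edges at 350 and 460 in the zoom), with nothing touched. Next I'll advance the last 8 mm and close.

>>> move_arm(
  moves=[
    {"offset": [0, 0, 3], "delta_rot": [0, 0, 0], "grip": 50},
    {"offset": [0, 0, 6], "delta_rot": [0, 0, 0], "grip": 45},
    {"offset": [0.2, 0, 8], "delta_rot": [0, 0, 0], "grip": 40},
    {"offset": [0.2, 0, 8], "delta_rot": [0, 0, 0], "grip": 30},
    {"offset": [0.2, 0, 8], "delta_rot": [0, 0, 0], "grip": 22},
    {"offset": [0.2, 0, 8], "delta_rot": [0, 0, 0], "grip": 18},
  ],
)

```text
time: 4.13
tcp_pos: [567.0, 16.1, 105.6]
tcp_rot: [0.039, 0.902, -0.085, 0.421]
force: [0.9, 0.1, 0.1]
gripper_width: 21.9
```

Run:
```python
from m import *
show()
```

```text
4.1333 [ 0.02  0.49  2.23  3.49  0.47 -1.76] [566.99  16.1  105.62] [0.88 0.13 0.07] [ 0.1   0.33 -0.01] 21.89180212389383
[[ 0.63 -0.19  0.75]
 [-0.12 -0.98 -0.14]
 [ 0.77 -0.   -0.64]]
```

>>> move_arm(
  moves=[
    {"offset": [0, 0, 0], "delta_rot": [0, 0, 0], "grip": 10},
    {"offset": [0, 0, 0], "delta_rot": [0, 0, 0], "grip": 0},
    {"offset": [0, 0, 0], "delta_rot": [0, 0, 0], "grip": 0},
    {"offset": [0, 0, 0], "delta_rot": [0, 0, 0], "grip": 0},
    {"offset": [0, 0, 0], "delta_rot": [0, 0, 0], "grip": 0},
    {"offset": [0, 0, 0], "delta_rot": [0, 0, 0], "grip": 0},
  ],
)

```text
time: 4.63
tcp_pos: [567.0, 16.1, 105.7]
tcp_rot: [0.039, 0.902, -0.085, 0.421]
force: [-2.1, 0.7, 3.1]
gripper_width: 11.8
```

Run:
```python
from m import *
show()
```

```text
4.6333 [ 0.02  0.49  2.23  3.49  0.47 -1.76] [566.98  16.12 105.71] [-2.14  0.66  3.12] [ 0.21  0.36 -0.02] 11.820185622835464
[[ 0.63 -0.19  0.75]
 [-0.12 -0.98 -0.14]
 [ 0.77 -0.   -0.64]]
```

>>> move_arm(
  moves=[
    {"offset": [1, 0, 0], "delta_rot": [0, 0, 0], "grip": 0},
    {"offset": [3, 0, 0], "delta_rot": [0, 0, 0], "grip": 0},
    {"offset": [6, 0, 0], "delta_rot": [0, 0, 0], "grip": 0},
    {"offset": [9, 0, 0], "delta_rot": [0, 0, 0], "grip": 0},
    {"offset": [12, 0, 0], "delta_rot": [0, 0, 0], "grip": 0},
    {"offset": [12, 0, 0], "delta_rot": [0, 0, 0], "grip": 0},
  ],
)

```text
time: 5.13
tcp_pos: [574.7, 14.6, 115.1]
tcp_rot: [0.039, 0.902, -0.085, 0.421]
force: [-3.6, 0.8, 0.3]
gripper_width: 11.7
```

Run:
```python
from m import *
show()
```

```text
5.1333 [ 0.01  0.48  2.21  3.51  0.43 -1.78] [574.73  14.58 115.12] [-3.6   0.78  0.27] [ 0.19  0.69 -0.11] 11.749002593245839
[[ 0.63 -0.19  0.75]
 [-0.12 -0.98 -0.14]
 [ 0.77 -0.   -0.64]]
```

>>> move_arm(
  moves=[
    {"offset": [3, 0, 0], "delta_rot": [0, 0, 0], "grip": 0},
    {"offset": [8, 0, 0], "delta_rot": [0, 0, 0], "grip": 0},
    {"offset": [14, 0, 0], "delta_rot": [0, 0, 0], "grip": 0},
    {"offset": [20, 0, 0], "delta_rot": [0, 0, 0], "grip": 0},
    {"offset": [26, 0, 0], "delta_rot": [0, 0, 0], "grip": 0},
    {"offset": [32, 0, 0], "delta_rot": [0, 0, 0], "grip": 0},
    {"offset": [38, 0, 0], "delta_rot": [0, 0, 0], "grip": 0},
    {"offset": [44, 0, 0], "delta_rot": [0, 0, 0], "grip": 0},
    {"offset": [50, 0, 0], "delta_rot": [0, 0, 0], "grip": 0},
    {"offset": [56, 0, 0], "delta_rot": [0, 0, 0], "grip": 0},
    {"offset": [60, 0, 0], "delta_rot": [0, 0, 0], "grip": 0},
    {"offset": [60, 0, 0], "delta_rot": [0, 0, 0], "grip": 0},
  ],
)

```text
time: 6.13
tcp_pos: [613.5, 7.3, 162.1]
tcp_rot: [0.039, 0.902, -0.085, 0.422]
force: [-1.6, 0.8, 2.6]
gripper_width: 11.4
```

Run:
```python
from m import *
show()
snap('scene','scene3');d=snap('top','top3')
for n,c in(('scene',(270,190)),('top',(300,175))):
    im=cv2.imread(f'pics/{n}3.png'); cv2.imwrite(f'pics/z_{n}3.png',cv2.resize(im[c[1]-75:c[1]+75,c[0]-100:c[0]+100],None,fx=4,fy=4,interpolation=cv2.INTER_CUBIC))
```

```text
6.1333 [-0.01  0.41  2.1   3.67  0.28 -1.97] [613.48   7.28 162.13] [-1.64  0.81  2.64] [0.13 0.33 0.08] 11.391560924874577
[[ 0.63 -0.19  0.75]
 [-0.12 -0.98 -0.14]
 [ 0.77 -0.   -0.64]]
```

View pics/z_scene3.png

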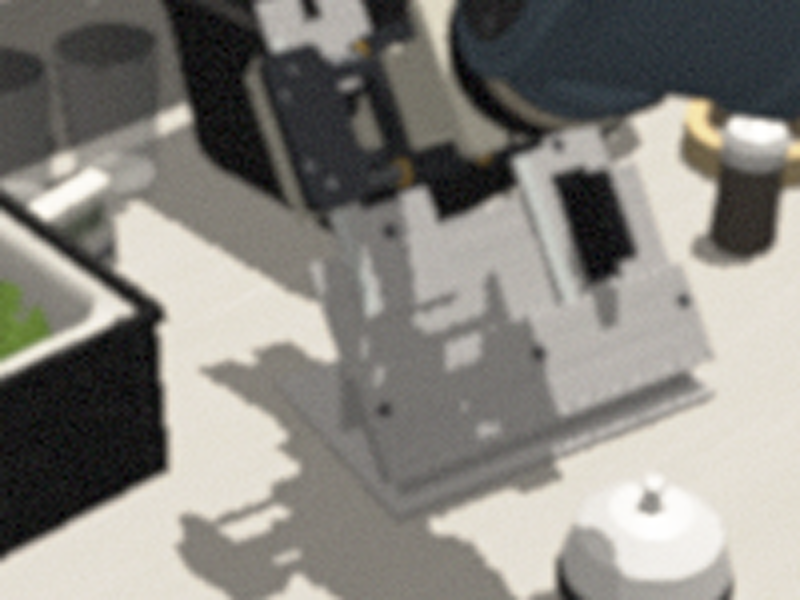

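View pics/z_top3.png

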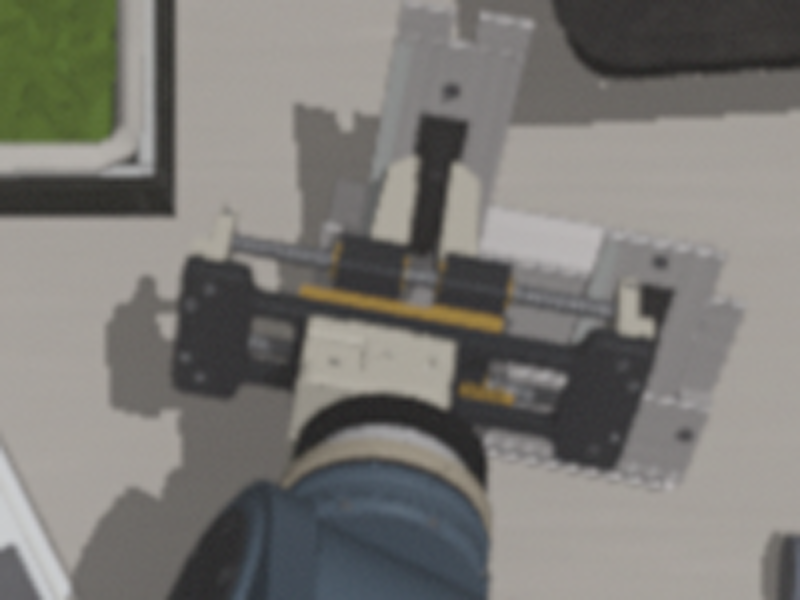

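The blade is out of its pocket and held, with its notch at (465,40) in the top zoom; the short blade is still in place. Next I'll lift clear and turn toward the bed.

Run:
```python
from m import *
s=show()
print(rel([580,8,230],toolR(bladeaxes(-10.8))))
print(rel([520,0,290],toolR(bladeaxes(28))))
```

```text
6.2333 [-0.01  0.41  2.11  3.67  0.28 -1.97] [613.07   7.34 161.67] [-1.11  0.03  1.6 ] [ 0.13  0.39 -0.01] 11.856551903360337
[[ 0.63 -0.19  0.75]
 [-0.12 -0.98 -0.14]
 [ 0.77 -0.   -0.64]]
(array([ 31.6,   5.5, -68.8]), array([-0.1, -0.2,  0. ]))
(array([  40.9,   24.5, -151.4]), array([ 29.7,  -0.2, -24.9]))
```

>>> move_arm(
  moves=[
    {"offset": [5, 1, -8], "delta_rot": [0, 0, 0], "grip": 0},
    {"offset": [12, 2, -24], "delta_rot": [0, 0, 0], "grip": 0},
    {"offset": [20, 4, -42], "delta_rot": [0, 0, 0], "grip": 0},
    {"offset": [27, 5, -58], "delta_rot": [0, 0, 0], "grip": 0},
    {"offset": [31, 6, -72], "delta_rot": [2, 0, -2], "grip": 0},
    {"offset": [33, 8, -86], "delta_rot": [6, 0, -5], "grip": 0},
    {"offset": [35, 11, -100], "delta_rot": [10, 0, -8.5], "grip": 0},
    {"offset": [37, 14, -112], "delta_rot": [14, 0, -12], "grip": 0},
    {"offset": [38, 17, -124], "delta_rot": [18, 0, -15], "grip": 0},
    {"offset": [39, 20, -136], "delta_rot": [22, 0, -18.5], "grip": 0},
    {"offset": [40, 22, -145], "delta_rot": [26, 0, -22], "grip": 0},
    {"offset": [40.9, 24.5, -151.4], "delta_rot": [29.7, 0, -24.9], "grip": 0},
  ],
)

```text
time: 7.23
tcp_pos: [568.5, 5.0, 269.6]
tcp_rot: [0.003, 0.887, -0.01, 0.463]
force: [-0.7, 0.0, -0.7]
gripper_width: 11.9
```

Run:
```python
from m import *
s=show()
print(rel([520,0,290],toolR(bladeaxes(28))))
print(rel([460,100,260],toolR(bladeaxes(28,0))))
print(rel([450,200,200],toolR(bladeaxes(28,0))))
```

```text
7.2333 [-0.11  0.12  2.19  2.64  0.15 -1.11] [568.47   4.97 269.61] [-0.68  0.05 -0.7 ] [0.01 0.6  0.03] 11.948066782398584
[[ 0.57 -0.02  0.82]
 [-0.02 -1.   -0.02]
 [ 0.82 -0.   -0.57]]
(array([-10.9,   5.9, -51.3]), array([ 23.1,  -5.1, -17.9]))
(array([-71.3, -92.7, -84.9]), array([ 13.9, -53.9, -27. ]))
(array([-127.8, -192.2,  -60.4]), array([ 13.9, -53.9, -27. ]))
```

>>> move_arm(
  moves=[
    {"offset": [-4, 2, -16], "delta_rot": [7, -2, -6], "grip": 0},
    {"offset": [-8, 4, -32], "delta_rot": [13, -4, -11], "grip": 0},
    {"offset": [-11, 6, -51], "delta_rot": [20, -6, -17], "grip": 0},
    {"offset": [-15, 0, -54], "delta_rot": [20, -11, -19], "grip": 0},
    {"offset": [-20, -6, -57], "delta_rot": [19, -16, -21], "grip": 0},
    {"offset": [-25, -14, -60], "delta_rot": [18.5, -21, -22], "grip": 0},
    {"offset": [-30, -22, -63], "delta_rot": [18, -26, -23], "grip": 0},
    {"offset": [-36, -32, -66], "delta_rot": [17, -31, -24], "grip": 0},
    {"offset": [-42, -42, -69], "delta_rot": [16.5, -36, -25], "grip": 0},
    {"offset": [-48, -52, -72], "delta_rot": [16, -41, -26], "grip": 0},
    {"offset": [-54, -62, -75], "delta_rot": [15, -46, -26.5], "grip": 0},
    {"offset": [-60, -72, -78], "delta_rot": [14.5, -50, -27], "grip": 0},
  ],
)

```text
time: 8.23
tcp_pos: [474.4, 76.0, 266.3]
tcp_rot: [-0.041, 0.941, 0.172, 0.289]
force: [0.7, 0.6, -1.2]
gripper_width: 11.9
```

Run:
```python
from m import *
s=show()
print(rel([460,100,260],toolR(bladeaxes(28,0))))
print(rel([445,195,180],toolR(bladeaxes(27.8,0))))
```

```text
8.2333 [-0.05 -0.03  2.16  0.44  0.5   0.83] [474.43  75.98 266.25] [ 0.68  0.57 -1.18] [-0.12  0.38  0.03] 11.851090934032982
[[ 0.77  0.35  0.53]
 [ 0.3  -0.94  0.18]
 [ 0.56  0.02 -0.83]]
(array([ -7.5, -27.7,   1.8]), array([  3.6, -33.8,  -7.1]))
(array([ -35.3, -123.8,   76.9]), array([  3.5, -33.8,  -6.9]))
```

Run:
```python
from m import *
for z in(0,60,100,140): print(z,onz(T,45,150,z),onz(T,243,152,z))
for s,t in [((12,330),(41,152)),((208,198),(243,140))]: print(tri(T,t,S,s))
print(rel([460,235,140],toolR(bladeaxes(27.8,0))))
```

```text
0 [649.93227771 561.75014227   0.        ] [642.35181139 131.43444576   0.        ]
60 [638.93357116 531.34149107  60.        ] [631.81372016 127.17326327  60.        ]
100 [631.60110012 511.06905694 100.        ] [624.78832601 124.33247495 100.        ]
140 [624.26862908 490.79662281 140.        ] [617.76293185 121.49168663 140.        ]
(array([630.63987124, 536.16504187,  38.2574936 ]), np.float64(29.349555824730295))
(array([651.73712328, 125.01655576,  77.44790643]), np.float64(2.599341320803802))
(array([ -34., -157.,  125.]), array([  3.5, -33.8,  -6.9]))
```

>>> move_arm(
  moves=[
    {"offset": [-3, -14, 9], "delta_rot": [0.5, -4, -1], "grip": 0},
    {"offset": [-7, -32, 22], "delta_rot": [1, -9, -2], "grip": 0},
    {"offset": [-11, -50, 36], "delta_rot": [1.5, -14, -3], "grip": 0},
    {"offset": [-15, -68, 50], "delta_rot": [2, -19, -4], "grip": 0},
    {"offset": [-19, -86, 65], "delta_rot": [2.5, -24, -5], "grip": 0},
    {"offset": [-23, -104, 80], "delta_rot": [3, -28, -6], "grip": 0},
    {"offset": [-27, -122, 94], "delta_rot": [3.5, -31.5, -6.5], "grip": 0},
    {"offset": [-30, -138, 108], "delta_rot": [3.5, -33.8, -6.9], "grip": 0},
    {"offset": [-33, -150, 118], "delta_rot": [3.5, -33.8, -6.9], "grip": 0},
    {"offset": [-34, -157, 125], "delta_rot": [3.5, -33.8, -6.9], "grip": 0},
    {"offset": [-34, -157, 125], "delta_rot": [3.5, -33.8, -6.9], "grip": 0},
    {"offset": [-34, -157, 125], "delta_rot": [3.5, -33.8, -6.9], "grip": 0},
  ],
)

```text
time: 9.23
tcp_pos: [461.4, 235.2, 141.2]
tcp_rot: [-0.001, 0.971, 0.241, 0.003]
force: [-0.0, 0.5, -1.3]
gripper_width: 12.0
```

```bash
cat >> m.py <<'E'
def zoom(n,fn,c,s,w=100,h=75):
    im=cv2.imread(f'pics/{fn}.png'); cv2.imwrite(f'pics/z_{fn}.png',cv2.resize(im[c[1]-h:c[1]+h,c[0]-w:c[0]+w],None,fx=s,fy=s,interpolation=cv2.INTER_CUBIC))
E
python3 - <<'E'
from m import *
s=show()
print(rel([460,235,140],toolR(bladeaxes(27.8,0))))
snap('scene','scene4');d=snap('top','top4')
zoom('s','scene4',(220,260),4); zoom('t','top4',(190,215),4)
E
```

```text
9.2333 [0.38 0.42 1.83 0.   0.89 1.47] [461.45 235.18 141.21] [-0.03  0.48 -1.27] [-0.04 -0.02  0.01] 12.038178092755029
[[ 0.88  0.47  0.01]
 [ 0.47 -0.88  0.  ]
 [ 0.01  0.   -1.  ]]
(array([-1.4, -0.5,  1.2]), array([ 0. , -0.3,  0. ]))
```

View pics/z_scene4.png

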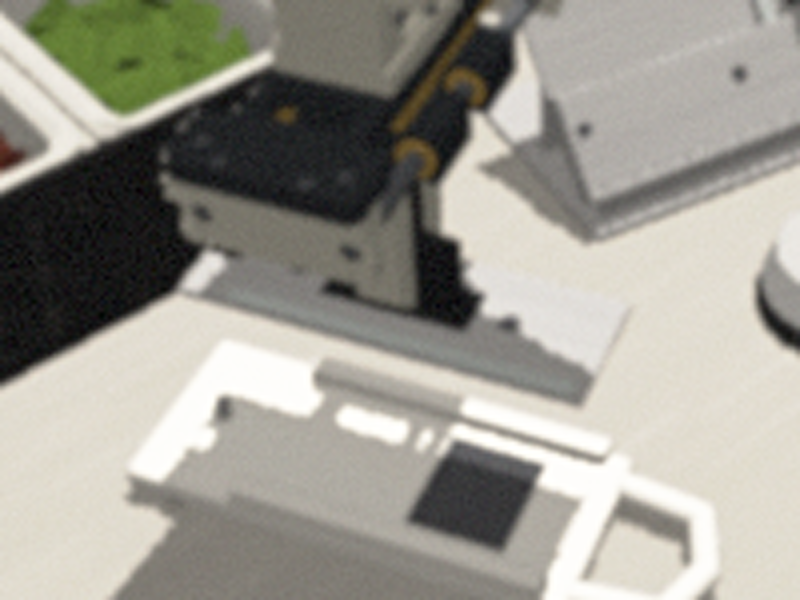

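View pics/z_top4.png

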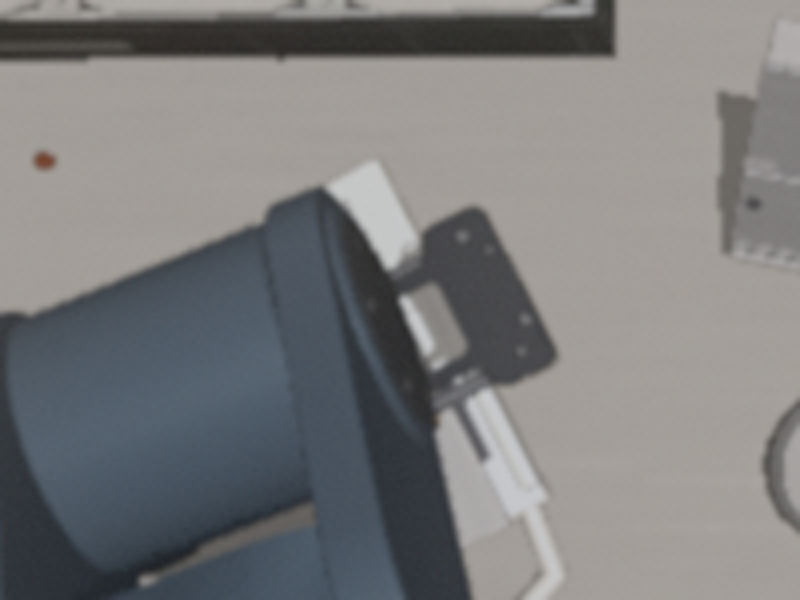

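The gripper hides the notch from both cameras here. I'll use the earlier in-hand pictures (top3 and scene3) to check the calibration against the TCP.

Run:
```python
from m import *
T3=load('top3');S3=load('scene3')
p=np.array([613.2,7.3,161.9]);R=Rq([0.039,0.902,-0.085,0.422]) # tool; blade x=tool x, y=-tool y, z=-tool z
for zt in (29.3,):
  def W(l): l=np.array(l,float); return p+R@np.array([l[0]+0.3,-l[1],-(l[2]-zt)])
  for n,d,o,c in(('top3',T3,(200,60),6),('scene3',S3,(230,90),6)):
    im=cv2.imread(f'pics/{n}.png')[o[1]:o[1]+95,o[0]:o[0]+125]
    im=cv2.resize(im,None,fx=c,fy=c,interpolation=cv2.INTER_CUBIC)
    for l in [(85,28,4),(85,-28,4),(85,5,4),(85,-5,4),(69,5,4),(69,-5,4),(69,5,0),(69,-5,0),(85,5,0),(85,-5,0),(25,6,38),(25,-6,38)]:
        u=(proj(d,W(l))-np.array(o)+.5)*c-.5; cv2.circle(im,tuple(np.round(u).astype(int).tolist()),2,(0,0,255) if l[2] else (255,0,0),-1)
    cv2.imwrite(f'pics/n_{n}.png',im)
```

```text
(no output)
```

View pics/n_top3.png

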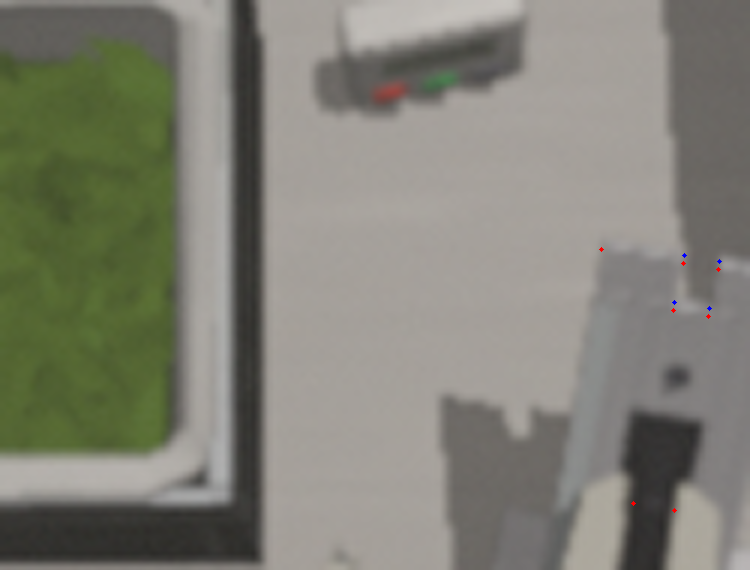

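View pics/n_scene3.png

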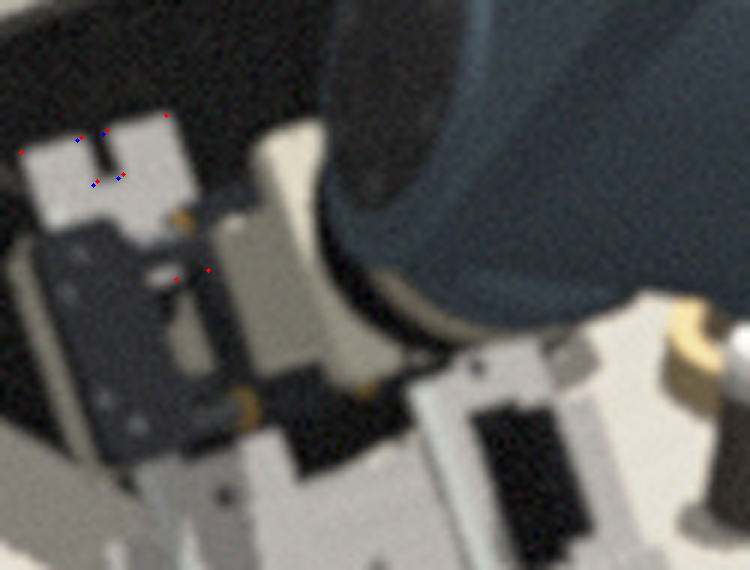

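Run:
```python
from m import *
np.set_printoptions(precision=1,suppress=True)
C={}
for n,d,c in(('t',T,(170,198)),('s',S,(175,287))):
    g=cv2.cvtColor(np.asarray(d['image']),cv2.COLOR_RGB2GRAY).astype(float)
    w=g[c[1]-6:c[1]+7,c[0]-6:c[0]+7]; print(w.astype(int)[2:12,1:12])
    bg=np.median(w); m=np.clip(bg-15-w,0,None); yy,xx=np.mgrid[-6:7,-6:7]
    C[n]=(c[0]+(m*xx).sum()/m.sum(),c[1]+(m*yy).sum()/m.sum()); print(C[n])
for z in(20,24,28): print(z,onz(T,*C['t'],z),onz(S,*C['s'],z))
print(tri(T,C['t'],S,C['s']))
def yaw(a,b):
    a,b=onz(T,*tb(*a),22),onz(T,*tb(*b),22); return np.degrees(np.arctan2(*(a-b)[1::-1]))
print(yaw((100,210),(232,478)),yaw((235,140),(370,408)),yaw((193,45),(380,413)),yaw((45,123),(230,490)))
# edge fits on top mask
g=cv2.cvtColor(np.asarray(T['image']),cv2.COLOR_RGB2GRAY)
def edge(sgn,r0,r1):
    pts=[]
    for r in range(r0,r1):
        xc=(r-199)*0.502+170
        xs=np.arange(8,28); v=np.array([g[r,int(round(xc+sgn*x))] for x in xs],float)
        k=np.argmax(np.abs(np.diff(v))); pts.append((round(xc+sgn*xs[k])+.5*sgn,r))
    return np.array(pts,float)
for sgn in(-1,1):
    p=edge(sgn,203,265); w=np.array([onz(T,*q,18 if sgn<0 else 20)[:2] for q in p])
    vx,vy,x0,y0=cv2.fitLine(w.astype(np.float32),cv2.DIST_HUBER,0,.01,.01).ravel()
    n=np.array([-vy,vx]); n*=np.sign(n[1]); print(sgn,np.degrees(np.arctan(vy/vx)),'pin dist',n@(np.array([x0,y0])-[541.5,280.2]))
```

```text
[[179 179 180 180 179 180 180 180 180 179 180]
 [179 179 180 180 178 177 179 180 179 180 179]
 [179 180 180 177 169 164 168 175 179 180 180]
 [179 180 178 171 152 141 143 158 174 179 180]
 [180 180 177 165 146 133 119 131 164 180 181]
 [180 179 179 168 151 133 115 128 164 178 180]
 [179 180 180 177 166 154 146 156 171 180 181]
 [180 180 180 179 178 177 175 177 178 181 180]
 [179 180 180 180 180 180 181 180 180 180 180]
 [180 179 179 180 180 180 180 180 180 180 180]]
(np.float64(170.72316384180792), np.float64(198.39265536723164))
[[251 251 251 249 244 239 241 247 251 251 251]
 [251 252 250 244 222 203 213 236 251 252 251]
 [251 252 251 235 183 143 166 228 251 253 251]
 [251 252 252 235 165 110 135 210 249 253 252]
 [251 252 254 238 169 103 116 192 244 252 252]
 [251 252 252 233 167 108 121 193 244 251 251]
 [251 251 248 227 183 151 167 219 249 252 252]
 [251 250 247 241 231 229 231 243 251 252 251]
 [251 251 251 250 250 251 251 251 252 251 252]
 [251 251 251 252 252 252 252 252 251 251 251]]
(np.float64(175.26319095477388), np.float64(286.93090452261305))
20 [542.3 280.3  20. ] [541.1 279.5  20. ]
24 [542.  279.4  24. ] [537.7 281.3  24. ]
28 [541.7 278.5  28. ] [534.2 283.   28. ]
(array([541.9, 279.9,  19.7]), np.float64(1.3353418806331885))
27.324716773469554 27.396652518317644 27.58025453599416 27.87803009482519
-1 34.894447 pin dist 39.40009100541648
1 26.627075 pin dist -41.924907194665494
```

Run:
```python
from m import *
s=show()
print(rel([472,243.7,64],toolR(bladeaxes(27.5,0))))
```

```text
9.3333 [0.38 0.42 1.83 0.   0.89 1.47] [461.93 234.89 141.91] [ 0.28  0.37 -0.82] [ 0.02 -0.08 -0.06] 12.070547157383562
[[ 0.88  0.47  0.01]
 [ 0.47 -0.88  0.  ]
 [ 0.01  0.   -1.  ]]
(array([12.5, -3.1, 78. ]), array([ 0. , -0.4,  0.3]))
```

>>> move_arm(
  moves=[
    {"offset": [2, -0.5, 6], "delta_rot": [0, -0.1, 0.1], "grip": 0},
    {"offset": [5, -1, 18], "delta_rot": [0, -0.2, 0.2], "grip": 0},
    {"offset": [8, -2, 32], "delta_rot": [0, -0.3, 0.3], "grip": 0},
    {"offset": [10, -2.5, 46], "delta_rot": [0, -0.4, 0.3], "grip": 0},
    {"offset": [12, -3, 58], "delta_rot": [0, -0.4, 0.3], "grip": 0},
    {"offset": [12.5, -3.1, 68], "delta_rot": [0, -0.4, 0.3], "grip": 0},
    {"offset": [12.5, -3.1, 75], "delta_rot": [0, -0.4, 0.3], "grip": 0},
    {"offset": [12.5, -3.1, 78], "delta_rot": [0, -0.4, 0.3], "grip": 0},
    {"offset": [12.5, -3.1, 78], "delta_rot": [0, -0.4, 0.3], "grip": 0},
    {"offset": [12.5, -3.1, 78], "delta_rot": [0, -0.4, 0.3], "grip": 0},
  ],
)

```text
time: 10.17
tcp_pos: [471.9, 244.4, 63.4]
tcp_rot: [0.0, 0.971, 0.238, -0.0]
force: [-0.8, -0.4, -0.8]
gripper_width: 11.6
```

Run:
```python
from m import *
s=show()
snap('scene','scene5');show();snap('top','top5');show()
print(rel([472,243.7,64],toolR(bladeaxes(27.5,0))))
zoom('s','scene5',(220,285),4); zoom('t','top5',(190,215),4)
```

```text
10.1667 [ 0.39  0.57  1.83 -0.    0.75  1.48] [471.91 244.37  63.45] [-0.77 -0.44 -0.83] [ 0.03 -0.01  0.04] 11.633129952040331
[[ 0.89  0.46 -0.  ]
 [ 0.46 -0.89 -0.  ]
 [-0.   -0.   -1.  ]]
10.2167 [ 0.39  0.57  1.83 -0.    0.75  1.48] [472.02 244.44  63.69] [-0.46  0.8  -2.39] [ 0.05  0.03 -0.01] 11.508245984240723
[[ 0.89  0.46 -0.  ]
 [ 0.46 -0.89 -0.  ]
 [-0.   -0.   -1.  ]]
10.2667 [ 0.39  0.56  1.83 -0.    0.75  1.48] [472.06 244.46  63.79] [-0.1  -0.08 -1.7 ] [ 0.03  0.01 -0.05] 11.913787318479143
[[ 0.89  0.46 -0.  ]
 [ 0.46 -0.89 -0.  ]
 [-0.    0.   -1.  ]]
(array([-0.4,  0.6, -0.2]), array([0., 0., 0.]))
```

View pics/z_scene5.png

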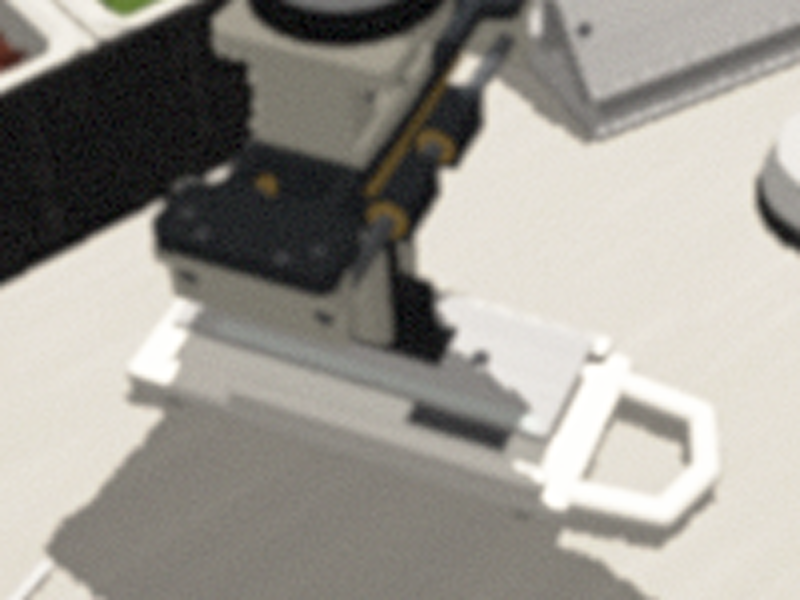

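View pics/z_top5.png

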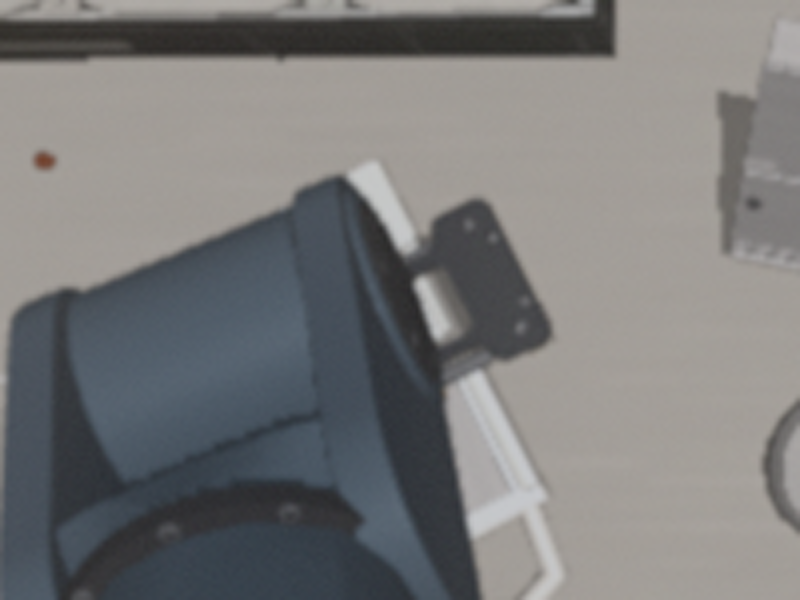

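Run:
```python
from m import *
np.set_printoptions(precision=1,suppress=True)
S5=load('scene5'); k=lambda x,y:((x+.5)/4-.5+120,(y+.5)/4-.5+210)
a=onz(S5,*k(524,433),38.4);b=onz(S5,*k(594,345),38.4);c=onz(S5,*k(173,302),38.4)
print(a,b,c,np.linalg.norm(a-b))
u=np.array([np.cos(np.radians(27.5)),np.sin(np.radians(27.5)),0]);v=np.array([-u[1],u[0],0])
tcp=np.array([472,244.4,0])
for n,p in(('footL',a),('footR',b),('endL',c)): print(n,(p-tcp)@u,(p-tcp)@v)
# pin in scene alone at various z, rel to tcp
for px,z in (((175.26,286.93),20),((175.3,289.),18),((175.2,285.),27)):
    p=onz(S,*px,z); print('pin',p,(p-tcp)@u,(p-tcp)@v)
p=onz(T,170.5,198.4,24);print('pinT',(p-tcp)@u,(p-tcp)@v)
```

```text
[390.8 234.2  38.4] [406.3 183.   38.4] [542.6 301.   38.4] 53.443981233777286
footL -76.7032136171158 28.40706677785787
footR -86.58290407935627 -24.115793449729253
endL 88.7698344227972 17.581386337865176
pin [541.1 279.5  20. ] 77.55304362644559 -0.7442612880987083
pin [538.7 281.3  18. ] 76.20723846786521 1.9238989435997678
pin [538.9 280.2  27. ] 75.88543859806839 0.8158032538744567
pinT 78.4960997114817 -0.8644766162759308
```

>>> move_arm(
  moves=[
    {"offset": [0, 0.3, 1.5], "delta_rot": [0, 0, 0], "grip": 0},
    {"offset": [0, 0.4, 3], "delta_rot": [0, 0, 0], "grip": 0},
    {"offset": [0, 0.4, 4.5], "delta_rot": [0, 0, 0], "grip": 0},
    {"offset": [0, 0.4, 6], "delta_rot": [0, 0, 0], "grip": 0},
    {"offset": [0, 0.4, 7], "delta_rot": [0, 0, 0], "grip": 0},
  ],
)

```text
time: 10.68
tcp_pos: [471.9, 244.0, 56.0]
tcp_rot: [0.0, 0.971, 0.238, -0.001]
force: [-0.1, 0.5, -1.7]
gripper_width: 12.2
```

Run:
```python
from m import *
s=show()
```

```text
10.6833 [ 0.39  0.58  1.83 -0.    0.74  1.48] [471.86 243.96  55.98] [-0.08  0.49 -1.7 ] [-0.02  0.02  0.02] 12.15935902753589
[[ 0.89  0.46 -0.  ]
 [ 0.46 -0.89 -0.  ]
 [-0.   -0.   -1.  ]]
```

No contact while passing the nominal pin-top height. I'll continue down slowly.

>>> move_arm(
  moves=[
    {"offset": [0, 0, 1], "delta_rot": [0, 0, 0], "grip": 0},
    {"offset": [0, 0, 2], "delta_rot": [0, 0, 0], "grip": 0},
    {"offset": [0, 0, 3], "delta_rot": [0, 0, 0], "grip": 0},
    {"offset": [0, 0, 4], "delta_rot": [0, 0, 0], "grip": 0},
    {"offset": [0, 0, 5], "delta_rot": [0, 0, 0], "grip": 0},
    {"offset": [0, 0, 5], "delta_rot": [0, 0, 0], "grip": 0},
  ],
)

```text
time: 11.18
tcp_pos: [471.8, 243.9, 51.0]
tcp_rot: [0.0, 0.971, 0.238, -0.001]
force: [0.5, -0.2, -2.0]
gripper_width: 11.5
```

Run:
```python
from m import *
s=show()
snap('scene','scene6');show()
zoom('s','scene6',(220,285),4)
```

```text
11.1833 [ 0.39  0.59  1.83 -0.    0.73  1.48] [471.8  243.93  50.97] [ 0.45 -0.23 -2.03] [-0.03 -0.05 -0.02] 11.525785413928604
[[ 0.89  0.46 -0.  ]
 [ 0.46 -0.89 -0.  ]
 [-0.   -0.   -1.  ]]
11.2333 [ 0.39  0.59  1.83 -0.    0.73  1.48] [471.88 243.95  51.1 ] [-0.15 -0.23 -1.31] [ 0.01 -0.    0.01] 11.76212533370043
[[ 0.89  0.46 -0.  ]
 [ 0.46 -0.89 -0.  ]
 [-0.   -0.   -1.  ]]
```

View pics/z_scene6.png

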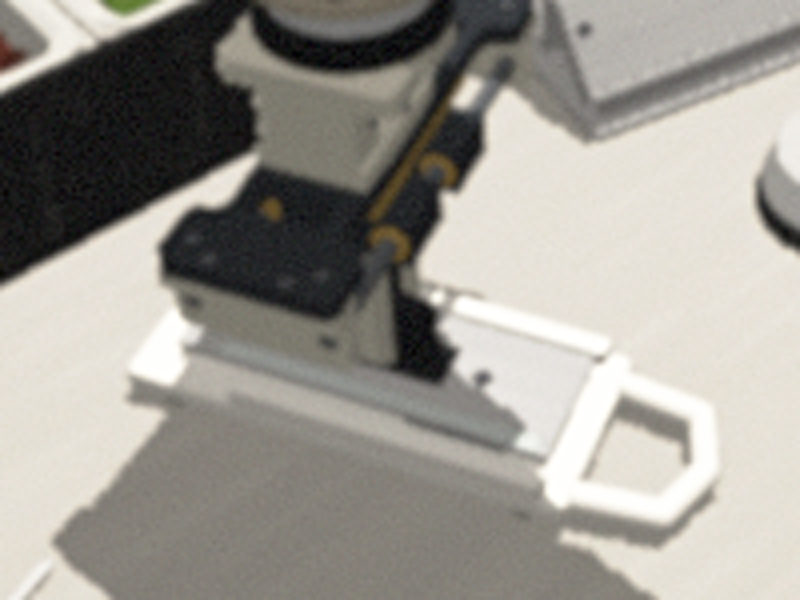

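The blade is between the rails, parallel to them, with its foot corner at (520,450), and it has met no resistance. I'll lower until I feel the floor.

>>> move_arm(
  moves=[
    {"offset": [0, 0, 0.7], "delta_rot": [0, 0, 0], "grip": 0},
    {"offset": [0, 0, 1.4], "delta_rot": [0, 0, 0], "grip": 0},
    {"offset": [0, 0, 2.1], "delta_rot": [0, 0, 0], "grip": 0},
    {"offset": [0, 0, 2.8], "delta_rot": [0, 0, 0], "grip": 0},
    {"offset": [0, 0, 2.8], "delta_rot": [0, 0, 0], "grip": 0},
  ],
)

```text
time: 11.65
tcp_pos: [471.8, 244.0, 48.2]
tcp_rot: [0.0, 0.971, 0.238, -0.001]
force: [0.1, -0.5, -1.2]
gripper_width: 11.7
```

Run:
```python
from m import *
s=show()
```

```text
11.65 [ 0.39  0.59  1.83 -0.    0.72  1.48] [471.85 243.96  48.25] [ 0.07 -0.48 -1.16] [ 0.   -0.02  0.02] 11.66600180720666
[[ 0.89  0.46 -0.  ]
 [ 0.46 -0.89 -0.  ]
 [-0.   -0.   -1.  ]]
```

>>> move_arm(
  moves=[
    {"offset": [0, 0, 0.4], "delta_rot": [0, 0, 0], "grip": 0},
    {"offset": [0, 0, 0.8], "delta_rot": [0, 0, 0], "grip": 0},
    {"offset": [0, 0, 0.8], "delta_rot": [0, 0, 0], "grip": 0},
  ],
)

```text
time: 11.9
tcp_pos: [471.9, 244.0, 47.5]
tcp_rot: [0.0, 0.971, 0.238, -0.001]
force: [0.1, -0.8, -1.1]
gripper_width: 11.6
```

Run:
```python
from m import *
s=show()
```

```text
11.9 [ 0.39  0.59  1.83 -0.    0.72  1.48] [471.9  243.99  47.54] [ 0.05 -0.82 -1.1 ] [-0.01 -0.01 -0.03] 11.617955077245757
[[ 0.89  0.46 -0.  ]
 [ 0.46 -0.89 -0.  ]
 [-0.   -0.   -1.  ]]
```

>>> move_arm(
  moves=[
    {"offset": [0, 0, 0.4], "delta_rot": [0, 0, 0], "grip": 0},
    {"offset": [0, 0, 0.8], "delta_rot": [0, 0, 0], "grip": 0},
    {"offset": [0, 0, 0.8], "delta_rot": [0, 0, 0], "grip": 0},
  ],
)

```text
time: 12.15
tcp_pos: [471.9, 244.0, 46.7]
tcp_rot: [0.0, 0.971, 0.238, -0.001]
force: [-0.5, 0.8, -2.2]
gripper_width: 11.8
```

Run:
```python
from m import *
s=show()
```

```text
12.15 [ 0.39  0.59  1.83 -0.    0.72  1.48] [471.87 243.97  46.72] [-0.5   0.83 -2.17] [0.   0.02 0.02] 11.838489478713488
[[ 0.89  0.46 -0.  ]
 [ 0.46 -0.89 -0.  ]
 [-0.   -0.   -1.  ]]
```

>>> move_arm(
  moves=[
    {"offset": [0, 0, 0.4], "delta_rot": [0, 0, 0], "grip": 0},
    {"offset": [0, 0, 0.8], "delta_rot": [0, 0, 0], "grip": 0},
    {"offset": [0, 0, 0.8], "delta_rot": [0, 0, 0], "grip": 0},
  ],
)

```text
time: 12.4
tcp_pos: [471.9, 244.0, 46.3]
tcp_rot: [0.0, 0.971, 0.238, -0.001]
force: [-2.6, -2.1, 4.0]
gripper_width: 11.9
```

Run:
```python
from m import *
s=show()
```

```text
12.4 [ 0.39  0.6   1.83 -0.    0.72  1.48] [471.91 243.97  46.29] [-2.59 -2.13  4.01] [-0.08  0.25  0.01] 11.868410290820297
[[ 0.89  0.46 -0.  ]
 [ 0.46 -0.89 -0.  ]
 [-0.   -0.   -1.  ]]
```

Floor contact is about 5 N. I'll ease off slightly, then slide along +x in small steps.

>>> move_arm(
  moves=[
    {"offset": [0, 0, -0.3], "delta_rot": [0, 0, 0], "grip": 0},
    {"offset": [0.5, 0, -0.3], "delta_rot": [0, 0, 0], "grip": 0},
    {"offset": [1, 0, -0.3], "delta_rot": [0, 0, 0], "grip": 0},
    {"offset": [1.5, 0, -0.3], "delta_rot": [0, 0, 0], "grip": 0},
    {"offset": [1.5, 0, -0.3], "delta_rot": [0, 0, 0], "grip": 0},
  ],
)

```text
time: 12.82
tcp_pos: [473.3, 244.7, 46.3]
tcp_rot: [0.0, 0.971, 0.238, -0.001]
force: [-2.3, -1.5, 2.6]
gripper_width: 11.7
```

```bash
cat > f.py <<'E'
from m import *
s=arm.get_state();C=Rq(s['tcp_rot']);np.set_printoptions(precision=2,suppress=True)
print(s['time'],s['tcp_pos'],'tool force',C.T@s['force'],'tool moment',C.T@s['moment'],s['gripper_width'], 'along u',(s['tcp_pos']-[472,244,0])@[.887,.462,0])
E
python3 f.py
```

```text
12.8167 [473.29 244.7   46.31] tool force [-2.78  0.26 -2.58] tool moment [-0.03 -0.09 -0.08] 11.730877731355609 along u 1.4688313348543833
```

>>> move_arm(
  moves=[
    {"offset": [0.5, 0, 0], "delta_rot": [0, 0, 0], "grip": 0},
    {"offset": [1, 0, 0], "delta_rot": [0, 0, 0], "grip": 0},
    {"offset": [1.5, 0, 0], "delta_rot": [0, 0, 0], "grip": 0},
    {"offset": [1.5, 0, 0], "delta_rot": [0, 0, 0], "grip": 0},
  ],
)

```text
time: 13.15
tcp_pos: [474.7, 245.4, 46.3]
tcp_rot: [0.0, 0.971, 0.238, -0.001]
force: [-2.7, -1.3, 3.4]
gripper_width: 12.2
```

```bash
python3 f.py
```

```text
13.15 [474.66 245.41  46.28] tool force [-2.97 -0.07 -3.41] tool moment [ 0.02 -0.17 -0.01] 12.207677389186854 along u 3.0128596652099726
```

>>> move_arm(
  moves=[
    {"offset": [0.4, 0, 0], "delta_rot": [0, 0, 0], "grip": 0},
    {"offset": [0.8, 0, 0], "delta_rot": [0, 0, 0], "grip": 0},
    {"offset": [1.2, 0, 0], "delta_rot": [0, 0, 0], "grip": 0},
    {"offset": [1.2, 0, 0], "delta_rot": [0, 0, 0], "grip": 0},
  ],
)

```text
time: 13.48
tcp_pos: [475.7, 246.0, 46.3]
tcp_rot: [0.0, 0.971, 0.238, -0.001]
force: [-2.2, -2.0, 3.4]
gripper_width: 11.6
```

```bash
python3 f.py
```

```text
13.4833 [475.72 245.98  46.29] tool force [-2.88  0.72 -3.41] tool moment [-0.01 -0.17  0.  ] 11.592148390559275 along u 4.208116435211408
```

>>> move_arm(
  moves=[
    {"offset": [0.4, 0, 0], "delta_rot": [0, 0, 0], "grip": 0},
    {"offset": [0.8, 0, 0], "delta_rot": [0, 0, 0], "grip": 0},
    {"offset": [0.8, 0, 0], "delta_rot": [0, 0, 0], "grip": 0},
  ],
)

```text
time: 13.73
tcp_pos: [476.3, 246.3, 46.3]
tcp_rot: [0.0, 0.971, 0.238, -0.001]
force: [-3.9, -1.4, 5.4]
gripper_width: 11.6
```

```bash
python3 f.py
```

```text
13.7333 [476.29 246.26  46.3 ] tool force [-4.1  -0.58 -5.37] tool moment [ 0.07 -0.43 -0.05] 11.604447909594336 along u 4.854766328083632
```

>>> move_arm(
  moves=[
    {"offset": [0.3, 0, 0], "delta_rot": [0, 0, 0], "grip": 0},
    {"offset": [0.6, 0, 0], "delta_rot": [0, 0, 0], "grip": 0},
    {"offset": [0.6, 0, 0], "delta_rot": [0, 0, 0], "grip": 0},
  ],
)

```text
time: 13.98
tcp_pos: [476.3, 246.3, 46.3]
tcp_rot: [0.0, 0.971, 0.238, -0.001]
force: [-6.5, -4.4, 9.0]
gripper_width: 11.9
```

```bash
python3 f.py
```

```text
13.9833 [476.33 246.29  46.27] tool force [-7.78  0.92 -8.96] tool moment [-0.07 -0.89 -0.01] 11.895395855931937 along u 4.897738548545469
```

The blade has stopped, with TCP travel fixed at 4.9 mm while the back force rose to 8 N, so the notch is against the pin. I'll ease the preload and open slightly.

>>> move_arm(
  moves=[
    {"offset": [-0.4, 0, 0], "delta_rot": [0, 0, 0], "grip": 0},
    {"offset": [-0.4, 0, 0], "delta_rot": [0, 0, 0], "grip": 0},
  ],
)

```text
time: 14.15
tcp_pos: [476.3, 246.3, 46.3]
tcp_rot: [0.0, 0.971, 0.238, -0.001]
force: [-4.4, -2.8, 4.6]
gripper_width: 11.8
```

```bash
python3 f.py
```

```text
14.15 [476.33 246.3   46.28] tool force [-5.22  0.41 -4.55] tool moment [-0.01 -0.59 -0.01] 11.834215262701772 along u 4.9025506896688205
```

>>> move_arm(
  moves=[
    {"offset": [0, 0, 0], "delta_rot": [0, 0, 0], "grip": 14},
    {"offset": [0, 0, 0], "delta_rot": [0, 0, 0], "grip": 17},
    {"offset": [0, 0, 0], "delta_rot": [0, 0, 0], "grip": 21},
    {"offset": [0, 0, 0], "delta_rot": [0, 0, 0], "grip": 25},
    {"offset": [0, 0, 0], "delta_rot": [0, 0, 0], "grip": 25},
  ],
)

```text
time: 14.57
tcp_pos: [476.7, 246.4, 46.2]
tcp_rot: [0.0, 0.971, 0.238, -0.001]
force: [-0.6, -0.3, 0.4]
gripper_width: 23.0
```

```bash
python3 f.py
```

```text
14.5667 [476.65 246.45  46.23] tool force [-0.68 -0.01 -0.43] tool moment [-0.04  0.07  0.01] 22.95984446603959 along u 5.256552574393831
```

Released, with forces near zero. Now I'll retreat straight up.

>>> move_arm(
  moves=[
    {"offset": [0, 0, -3], "delta_rot": [0, 0, 0], "grip": 25},
    {"offset": [0, 0, -8], "delta_rot": [0, 0, 0], "grip": 25},
    {"offset": [0, 0, -16], "delta_rot": [0, 0, 0], "grip": 25},
    {"offset": [0, 0, -28], "delta_rot": [0, 0, 0], "grip": 25},
    {"offset": [0, 0, -45], "delta_rot": [0, 0, 0], "grip": 25},
    {"offset": [0, 0, -65], "delta_rot": [0, 0, 0], "grip": 25},
    {"offset": [0, 0, -90], "delta_rot": [0, 0, 0], "grip": 25},
    {"offset": [0, 0, -120], "delta_rot": [0, 0, 0], "grip": 25},
    {"offset": [0, 0, -150], "delta_rot": [0, 0, 0], "grip": 25},
    {"offset": [0, 0, -175], "delta_rot": [0, 0, 0], "grip": 25},
    {"offset": [0, 0, -190], "delta_rot": [0, 0, 0], "grip": 25},
    {"offset": [0, 0, -190], "delta_rot": [0, 0, 0], "grip": 25},
  ],
)

```text
time: 15.57
tcp_pos: [477.9, 247.0, 240.8]
tcp_rot: [-0.0, 0.971, 0.238, 0.003]
force: [0.3, 0.6, 0.1]
gripper_width: 23.4
```

```bash
python3 f.py
python3 - <<'E'
from m import *
print(rel([400,-40,260],toolR(bladeaxes(27.5,0))))
E
```

```text
15.5667 [477.94 247.01 240.81] tool force [ 0.54 -0.38 -0.13] tool moment [-0.03  0.01  0.02] 23.355536736128666 along u 6.659024626874201
(array([-201.7,  218.5,  -20.1]), array([ 0. , -0.3,  0. ]))
```

>>> move_arm(
  moves=[
    {"offset": [-15, 16, -2], "delta_rot": [0, 0, 0], "grip": 25},
    {"offset": [-40, 43, -5], "delta_rot": [0, 0, 0], "grip": 25},
    {"offset": [-65, 70, -8], "delta_rot": [0, 0, 0], "grip": 25},
    {"offset": [-90, 98, -11], "delta_rot": [0, 0, 0], "grip": 25},
    {"offset": [-115, 125, -14], "delta_rot": [0, 0, 0], "grip": 25},
    {"offset": [-140, 152, -16], "delta_rot": [0, 0, 0], "grip": 25},
    {"offset": [-165, 180, -18], "delta_rot": [0, 0, 0], "grip": 25},
    {"offset": [-187, 203, -20], "delta_rot": [0, 0, 0], "grip": 25},
    {"offset": [-200, 217, -20], "delta_rot": [0, 0, 0], "grip": 25},
    {"offset": [-200, 217, -20], "delta_rot": [0, 0, 0], "grip": 25},
  ],
)

```text
time: 16.4
tcp_pos: [398.6, -40.7, 256.4]
tcp_rot: [0.0, 0.972, 0.236, -0.001]
force: [-0.2, 1.0, -0.6]
gripper_width: 23.5
```

```bash
python3 f.py
python3 - <<'E'
from m import *
snap('scene','scene7');snap('top','top7')
zoom('s','scene7',(225,300),4.7,85,62); zoom('t','top7',(190,235),4.4,70,68)
E
```

```text
16.4 [398.59 -40.73 256.45] tool force [ 0.31 -0.97  0.55] tool moment [-0.01  0.03 -0.03] 23.481339935408382 along u -196.66216369878302
```

View pics/z_scene7.png

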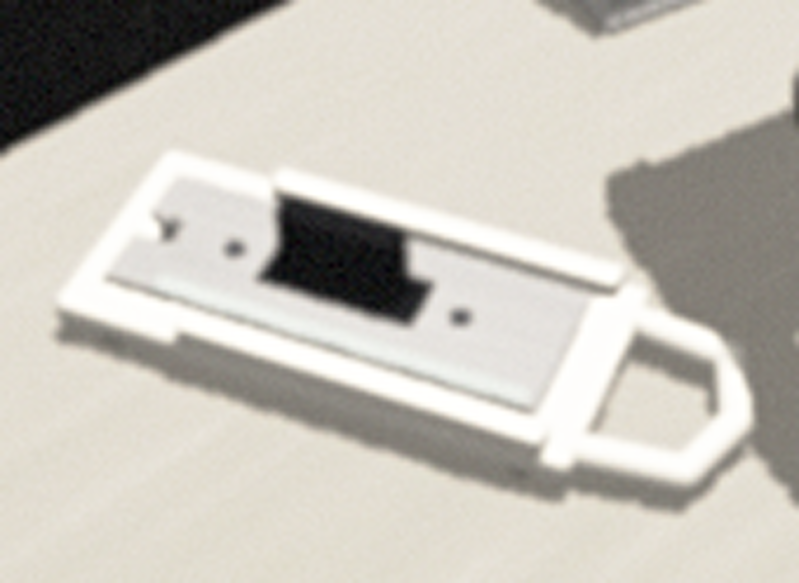

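View pics/z_top7.png

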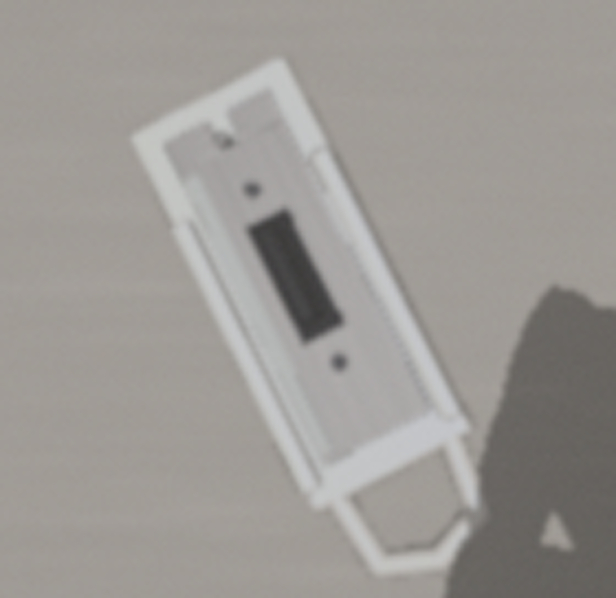

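View pics/scene7.png

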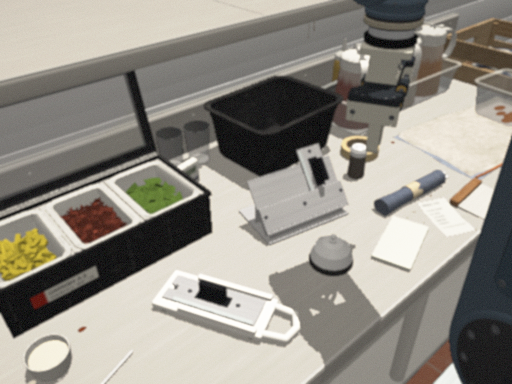

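Run:
```python
from m import *
f=lambda n,c:cv2.resize(cv2.imread(f'pics/{n}.png')[c[1]-12:c[1]+13,c[0]-14:c[0]+15],(380,330),interpolation=cv2.INTER_CUBIC)
cv2.imwrite('pics/pinz.png',np.hstack([f('top7',(171,199)),f('scene7',(175,287))]))
```

```text
(no output)
```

View pics/pinz.png

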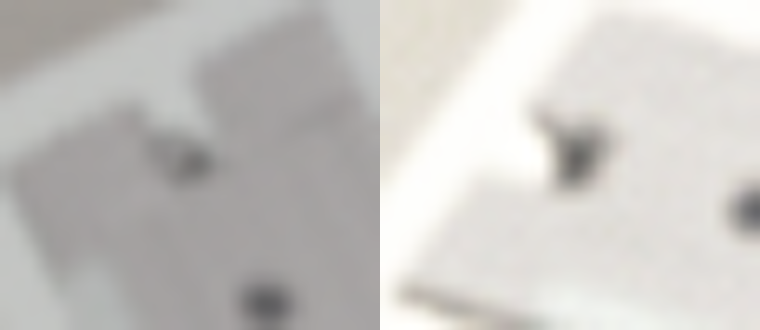

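The zoom shows the pin at the closed end of the notch in both views: about (180,155) in the left panel and (573,160) in the right. No bright floor shows between the pin and the notch bottom. I'm handing in the job.

Run:
```python
from m import *
print(arm.finish_job())
```

```text
the job is handed in; nothing more can be done
None
```

I pulled the notched blade out of its pocket by its fin and laid it flat in the slicer bed with the notch over the pin. I then slid it about 4.9 mm until it stopped, let go, and moved the arm clear. The job was handed in at about 16.5 s, and no verdict was reported.

- **Butting against the pin:** the blade stopped moving while the back force rose from about 3 N (sliding friction) to 8 N. I eased this to 5 N before opening the gripper.
- **Forces:** they stayed around 12 N or less in the readings between moves, and near zero after release.
- **Final pictures:** both views show the blade flat and parallel between the rails, with the pin at the bottom of the notch and no floor visible between them. The scene view shows the shorter blade still in its pocket and nothing else moved.
- **Disagreements:**
  - The stop came about 0.9 mm earlier than my camera estimate of the pin, which is within the 2 mm calibration.
  - A rough measurement from the top view put the blade end 10 mm from the bed end instead of 12.5 mm. I put this down to parallax and blurred edges.
- **Not seen directly:** the arm and gripper hid the notch from both cameras while I was lowering and sliding, so those steps were guided by force and position alone.

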